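# Ready the cutting board: rule to the fence, tools in the drawer

## Robot

A 7-joint arm with a two-finger parallel gripper is mounted at the origin on the work surface. World frame = base frame: x ahead of the robot, y to its left, z up, the work surface at z = 0. Lengths are in m, angles in rad, forces in N, time in s.
With the tool pointing down it reaches from about 0.425 to 0.95 m from the base axis. Payload 4.7 kg.
Tool frame: the origin (TCP) lies between the finger pads; the fingertips stand 17 mm ahead of it and the grasp point (between the pads) lies 2 mm behind it; z points along the fingers, y is the line along which they close (so a half turn about z gives the same grasp; the last joint's range is limited). The gripper opens to 85 mm and grips with 20 to 120 N. Pads are 22 mm wide; open, the fingers measure 114 mm over their backs; the gripper's body (76 mm by 85 mm) begins 54 mm behind the grasp point. The pads swing forward as they close: fully open they stand 13 mm farther back than shut.
Start: joints at [1.185, 0.469, -0.049, 1.532, 0.024, 1.141, -0.082], TCP at [0.236, -0.632, 0.248] pointing down, gripper open.
Joint ranges: [-2.59, 2.59], [-0.33, 1.99], [-1.39, 1.29], [0.1, 2.45], [-1.04, 4.18], [0.21, 1.99], [-2.66, 2.66]. Speed limits (rad/s): [2.57, 2.57, 3.14, 3.14, 3.14, 3.14, 3.14].

## Interface

Orientations are given as a rotation vector (axis times angle).
In Python, from rig import sensors, eyes, workorder gives the robot as it stands. The module is installed in compiled form; this text tells all that it offers.
- The arm moves only by the tool jog_arm, never from a script. Its argument "deltas" is a list that holds one entry, the list of rows, each a list of 7 numbers: the shift along the tool's x, y, z in units of 50 mm (1.0 is 50 mm), then the turn, a rotation vector about the tool's x, y, z in units of 8 degrees (1.0 is 8 degrees), then the opening, from 0 (shut) to 1 (fully open). A call has 1 to 5 rows; each row is the pose to reach, as a shift and turn from the pose commanded when the call began, along the tool's axes at that moment; what a row does not reach only later rows make up. A row lasts 1/8 s, in which the tool goes at most 62.5 mm and 10.7 degrees, less where a joint would pass 70% of its speed; a pose out of reach is approached as far as the arm can. A call with a gripper value outside its range is refused whole. The fingers move at their own pace and stop on an object; "grip_force" is the grip in N (left out, the last holds). Time passes only in rows, so rows that repeat a pose let the fingers close. It gives the time, the measured TCP pose, the force, the opening and the grip force at its end, in the units of the state.
- sensors.get_state(): the state, without advancing time (a new reading comes with each control period).
- eyes.camera(name): name is "scene" or "top"; returns a dict with "img" (384x512x3 uint8, blue, green, red), "K" (3x3 intrinsics, pixels), "dist_coeffs" ([k1, k2, p1, p2, k3] as OpenCV has them; the pictures are not rectified), "R" (3x3) and "t" (3): a world point X has camera coordinates R X + t. Camera axes: x right, y down, z forward; pixel columns grow to the right and rows downward; lengths in m; the calibration is good to about 2 mm. A picture is of the moment at which its call begins. There is no depth.
- workorder.finish_job(): hands the job in; it is judged then, once.
The state is a dict: "t": time; "joints": joint angles; "dq": joint speeds; "joint_efforts": joint torques, N m; "eef_pos": TCP position; "tcp_rot": TCP orientation; "wrist_force": force on the tool from outside, world axes, zero at the start; "ft_torque": the same for the moment, N m; "gripper_width": opening from 0.0 (shut) to 1.0 (fully open); "grip_force": force on a finger pad.
Only numpy, scipy, OpenCV 4.12 (cv2) and the standard library are available. Lean on these libraries where they do the work, as an engineer would, in place of code of your own. Each camera call takes 0.05 s, during which the arm holds its last target. There are 200 camera calls.

## Task

Get this place ready for cutting foil strips: pull the blue-fronted drawer right out to its stop, take out the aluminium safety rule and lay it flat, rail up, on the brass sheet, flush along the dark wooden fence of the green cutting board and not sticking out past the sheet's ends, where it will guide the knife. Put away every hand tool lying on the table to the left of the cabinet (there may be pliers, scissors, an awl and a hammer) in that drawer and push the drawer fully home. Leave the wire spool, the jar and the tin where they are.

Things in the scene. Friction and masses are not known exactly. Their poses are not given: they have to be found in the camera images.
- cabinet_drawer0 (a joint): The drawer of the low plywood desk cabinet. 0 = fully shut; grows as it slides out towards the robot along the cabinet's -x; its stop is at 0.1736 m. Slides with about 1 N friction and stays where it is left. Starts 0 to 15 mm open.
- cabinet_drawer0_handle (a point): Middle of the drawer's steel bar handle, moving with it: round bar 11 mm thick, 120 mm long along y, its axis 35 mm in front of the blue drawer front, on two posts 51 mm either side of the middle. 62 mm above the table, 38 mm below the cabinet top. Axes as the cabinet's: x points from the front into the cabinet (the drawer opens along -x), z up.
- drawer_floor (a point): Centre of the drawer's inner floor, moving with it; 22 mm above the table. Axes as the cabinet's. Inside: 205 (x) by 238 (y) mm; side walls stand 56 mm above the floor, the blue front 65 mm, the underside of the cabinet top 66 mm. With the drawer fully out, x = -102 to +65 mm of this frame lies free of the cabinet top.
- cabinet: Low plywood desk cabinet with one drawer, 250 (x) by 280 (y) by 100 mm high, fixed. Origin under its centre on the table; its front, with the drawer, faces -x.
- board: Green-topped cutting board, fixed, 170 (x) by 240 (y) mm; a dark wooden fence 22 mm thick runs along its far (+x) edge. Origin under its centre. The board's top is 12 mm above the table, the fence's 26 mm; the fence's working face looks to -x and lies at x = +63 mm. A brass sheet fixed on the board, top 13 mm above the table, reaches from x = -62 mm to the fence and over y = -110 to +110 mm.
- rule: Aluminium safety rule, 180 long (x), 64 wide (y), 160 g: flat blade 5 mm thick with a raised grip rail 12 mm wide along its whole middle line, rail top 23 mm above the underside (red line on it). Origin: centre of its underside, z up through the rail. Same both ways round. Starts flat in the drawer, roughly along the cabinet's y. Grip it by the rail.
- pliers: Pliers with black and green handles, 140 long, 50 mm wide over the handle ends, 14 high, 160 g, lying along their x: jaws to +x, handles to -x. Origin under the middle. Grip across the steel joint at x = +10 mm, where they are 24 mm wide. May be absent.
- scissors: Closed scissors with blue and red finger loops, 140 long, 54 mm wide at the loops, 12 high, 80 g, lying along their x: blades to +x, loops to -x. Origin under the middle. Grip across the blue shank at x = -6 mm, 18 mm wide (the shank runs from -24 to +12 mm). May be absent.
- awl: Awl with a dark red handle 16 mm thick and a steel point, 140 long, 60 g, lying along its x: handle from -70 to +18 mm, point to +x. Origin under the middle. Grip the handle at x = -15 mm, 16 mm wide. May be absent.
- hammer: Small chasing hammer, 140 long, 22 high, 220 g, lying along its x: wooden handle to -x, steel head 54 mm wide (along y) at x = +48 to +70 mm. Origin under the middle. Balances at about x = +48 mm, in the head; grip the handle at x = +28 mm, where it is 14 mm wide and 4 to 18 mm above the table. May be absent.
- wire_spool: Yellow spool of copper wire, 60 mm across, 42 high, standing on the table; leave it. Origin under its centre.
- jar: Amber jar with white lid, 60 mm across, 85 high, standing on the table; leave it. Origin under its centre.
- tin: Steel tin with red lid, 75 mm across, 46 high, standing on the cabinet; leave it. Origin under its centre.
There are look-alikes about, which are no part of the job. Of the things that look like the awl, the smallest one is meant. What is shaped like the pliers but orange is not meant.

How it is judged:
On the way:
1. the drawer is pulled right out to its stop (value of joint cabinet_drawer0 above 0.168 m), for 0.2 s.
At the end, for the whole second after the job is handed in: The drawer is fully shut (within 6 mm); every tool that was on the table lies inside the drawer; the rule lies flat, rail up, on the brass sheet, its long edge against the fence (gap at most about 2 mm, parallel within 0.025 rad), its middle within 22 mm of the fence's middle, at rest (value of joint cabinet_drawer0 below 0.006 m and x of pliers in the frame of drawer_floor between -0.105 and 0.105 m and y of pliers in the frame of drawer_floor between -0.12 and 0.12 m and z of pliers in the frame of drawer_floor between -0.01 and 0.055 m and x of scissors in the frame of drawer_floor between -0.105 and 0.105 m and y of scissors in the frame of drawer_floor between -0.12 and 0.12 m and z of scissors in the frame of drawer_floor between -0.01 and 0.055 m and x of awl in the frame of drawer_floor between -0.105 and 0.105 m and y of awl in the frame of drawer_floor between -0.12 and 0.12 m and z of awl in the frame of drawer_floor between -0.01 and 0.055 m and x of hammer in the frame of drawer_floor between -0.105 and 0.105 m and y of hammer in the frame of drawer_floor between -0.12 and 0.12 m and z of hammer in the frame of drawer_floor between -0.01 and 0.055 m and x of rule in the frame of board between 0.0285 and 0.033 m and y of rule in the frame of board between -0.0225 and 0.0225 m and z of rule in the frame of board between 0.01 and 0.016 m and angle between the x axis of rule and the y axis of board, either way round below 0.025 rad and angle between rule's own z axis and vertical below 0.04 rad and linear speed of rule below 0.01 m/s); the robot touches nothing.
It fails at once if the wire spool is pushed from its place (more than 3 cm) or tipped over (distance of wire_spool from where it was at the start of the episode above 0.03 m or angle between wire_spool's own z axis and vertical above 0.5 rad).
It fails at once if the jar is pushed from its place (more than 3 cm) or tipped over (distance of jar from where it was at the start of the episode above 0.03 m or angle between jar's own z axis and vertical above 0.5 rad).
It fails at once if the tin is pushed from its place (more than 3 cm) or tipped over (distance of tin from where it was at the start of the episode above 0.03 m or angle between tin's own z axis and vertical above 0.5 rad).
Of pliers, scissors, awl, hammer only 3 to 4 are there at a start; the rules pass over those that are not, and their reading is None.
At some moment in a run one of pliers, scissors, awl, hammer, rule may be knocked a few centimetres aside while the robot is not near it.
Once in a run the grip may slacken for a moment while it holds something.
It also fails if it takes over 210 s, if anything falls off the work surface, if the arm or the gripper's body presses on something with over 40 N, if the wrist force passes 120 N, or if a joint passes its speed limit or range.

## Working session

There is one attempt and no reset: what is moved stays moved. The work goes in short steps, Python scripts to look and compute and a tool call to move; the robot and the scene stay as the last step left them, time stands still between calls to the robot, and variables do not carry over. Pictures are saved under pics/ and viewed, at most 14 in all, crops included, and the job is handed in when it is done.

Besides the shell and the picture viewer there is one more tool, called after "Request:" by a JSON object that holds its "method" and its "body", one argument or row to a line. jog_arm: Moves the arm, as the interface text tells. Its arguments: {"type":"object","properties":{"deltas":{"type":"array","items":{"type":"array","items":{"type":"array","items":{"type":"number"}}}},"grip_force":{"type":"number"}},"required":["deltas"]}

```bash
mkdir -p pics; cat > h.py <<'E'
import numpy as np, cv2, json
from rig import sensors, eyes, workorder
from scipy.spatial.transform import Rotation as Ro
def snap(tag):
    d={}
    for n in("scene","top"):
        c=eyes.camera(n); cv2.imwrite(f"pics/{tag}_{n}.png",c["img"]); d[n]=c
    return d
def ray(c,uv):
    K=np.array(c["K"],float);R=np.array(c["R"],float);t=np.array(c["t"],float)
    p=cv2.undistortPoints(np.array(uv,float).reshape(-1,1,2),K,np.array(c["dist_coeffs"],float)).reshape(-1,2)
    d=np.c_[p,np.ones(len(p))]@R
    return -R.T@t,d
def onz(c,uv,z):
    o,d=ray(c,uv); return o+d*((z-o[2])/d[:,2])[:,None]
def tri(c1,u1,c2,u2):
    o1,d1=ray(c1,[u1]);o2,d2=ray(c2,[u2]);d1=d1[0];d2=d2[0]
    s=np.linalg.lstsq(np.c_[d1,-d2],o2-o1,rcond=None)[0]
    a=o1+d1*s[0];b=o2+d2*s[1]
    return (a+b)/2,np.linalg.norm(a-b)
def proj(c,X):
    K=np.array(c["K"],float);R=np.array(c["R"],float);t=np.array(c["t"],float)
    return cv2.projectPoints(np.array(X,float).reshape(-1,1,3),cv2.Rodrigues(R)[0],t,K,np.array(c["dist_coeffs"],float))[0].reshape(-1,2)
E
python3 - <<'E'
from h import *
d=snap("a")
for n,c in d.items(): print(n,np.round(ray(c,[[256,192]]),3),c["K"][0][0])
s=sensors.get_state();print(s["t"],s["eef_pos"],s["tcp_rot"],s["gripper_width"])
im=np.vstack([cv2.resize(d[n]["img"],(800,600)) for n in("top","scene")])
cv2.imwrite("pics/a_topL.png",im[:600]);cv2.imwrite("pics/a_sceneL.png",im[600:])
E
```

```text
Traceback (most recent call last):
ValueError: setting an array element with a sequence. The requested array has an inhomogeneous shape after 1 dimensions. The detected shape was (2,) + inhomogeneous part.
```

```bash
python3 - <<'E'
from h import *
d=snap("a")
for n,c in d.items(): print(n,*[np.round(x,3) for x in ray(c,[[256,192]])],c["K"][0][0])
s=sensors.get_state();print(s["t"],s["eef_pos"],s["tcp_rot"],s["gripper_width"])
for n in d: cv2.imwrite(f"pics/a_{n}L.png",cv2.resize(d[n]["img"],(800,600)))
E
```

```text
scene [ 0.895 -0.615  0.892] [[-0.334  0.599 -0.728]] 359.6369565353171
top [0.253 0.051 1.531] [[ 0.2    0.003 -0.98 ]] 479.4986174647869
0.2 [ 0.23570052 -0.63217437  0.2476638 ] [-3.09057993e+00 -5.57379654e-01  3.87563500e-04] 0.9975933313166082
```

View pics/a_topL.png

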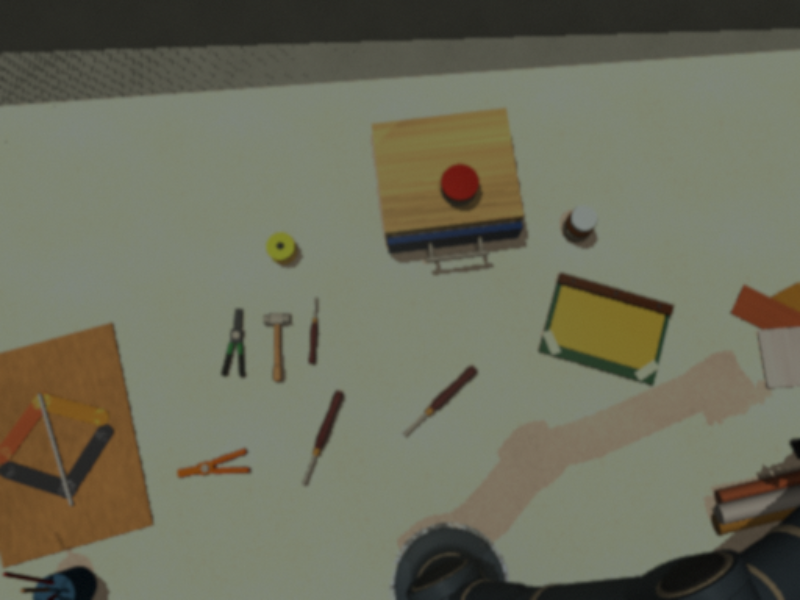

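View pics/a_sceneL.png

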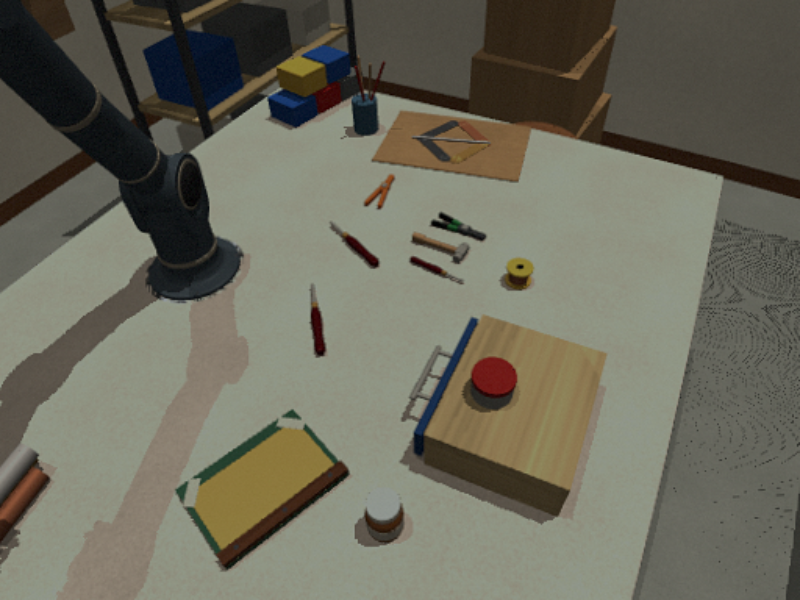

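The top view (800×600) shows:
- pliers (236,342)
- hammer (278,345)
- awl-like things: (315,330), the smallest, and big ones at (325,437) and (440,400). The smallest is the one meant.
- orange pliers (213,465), not meant
- drawer handle (462,263), board (607,330), tin (460,183), spool (281,247) and jar (582,222)

Next I'll confirm this in an enlarged crop and measure.

```bash
python3 - <<'E'
from h import *
d={n:eyes.camera(n) for n in("scene","top")}
im=d["top"]["img"]
cv2.imwrite("pics/crop1.png",cv2.resize(im[180:320,110:320],(800,533),interpolation=cv2.INTER_CUBIC))
# foreground components by distance from table colour (median blur background)
for n,c in d.items():
    lab=cv2.cvtColor(c["img"],cv2.COLOR_BGR2LAB).astype(int)
    hsv=cv2.cvtColor(c["img"],cv2.COLOR_BGR2HSV)
    bg=cv2.medianBlur(c["img"],101); bl=cv2.cvtColor(bg,cv2.COLOR_BGR2LAB).astype(int)
    m=(np.linalg.norm(lab-bl,axis=2)>22).astype(np.uint8)
    k,L,S,C=cv2.connectedComponentsWithStats(m)
    print(n)
    for i in range(1,k):
        if 40<S[i,4]<4000:
            p=onz(c,[C[i]],0.008)[0]
            pts=np.argwhere(L==i)[:,::-1].astype(np.float32)
            W=onz(c,pts,0.008)[:,:2]; r=cv2.minAreaRect(W.astype(np.float32)*1000)
            print(i,S[i,4],np.round(C[i],1),np.round(p[:2],3),"hsv",np.median(hsv[L==i],0),"rect",np.round(r[0]),np.round(r[1]),round(r[2]))
E
```

```text
scene
1 128 [24.6  6.1] [-2.004  1.053] hsv [ 16. 129.  54.] rect [-1977.  1040.] [ 82. 466.] 58
6 299 [129.3   8.7] [-1.126  1.278] hsv [ 19. 108.  82.] rect [-1128.  1258.] [184. 397.] 17
7 119 [307.1  19.6] [0.081 1.582] hsv [22. 39. 76.] rect [  47. 1668.] [ 38. 546.] 20
92 700 [26.6 64.9] [-1.102  0.403] hsv [98. 65. 18.] rect [-1148.   434.] [174. 614.] 79
139 413 [286.3  88.9] [0.308 0.758] hsv [17. 24. 60.] rect [324. 757.] [194. 188.] 65
155 732 [287.  105.3] [0.367 0.635] hsv [ 16. 126. 126.] rect [354. 649.] [419. 115.] 13
172 180 [243.4 122.7] [0.258 0.439] hsv [ 12.  176.5 119. ] rect [252. 447.] [ 51. 157.] 12
182 285 [292.2 145. ] [0.498 0.395] hsv [36. 34. 45.] rect [505. 395.] [ 63. 145.] 84
187 271 [227.8 158. ] [0.314 0.22 ] hsv [17. 96. 57.] rect [299. 226.] [ 36. 208.] 66
195 312 [282.6 157.9] [0.496 0.311] hsv [16.  56.  90.5] rect [488. 304.] [146.  77.] 8
238 187 [277.2 172.1] [0.511 0.233] hsv [17. 68. 66.] rect [517. 233.] [ 29. 144.] 85
239 349 [330.8 175.8] [0.688 0.3  ] hsv [ 23. 168. 109.] rect [692. 302.] [ 73. 112.] 0
325 290 [202.7 208.2] [ 0.367 -0.0
[... 2636 characters left out ...]
 440 [138.5 298. ] [0.256 0.444] hsv [ 14. 147. 118.] rect [263. 450.] [146.  49.] 89
39 581 [ 87.4 323.2] [0.192 0.603] hsv [ 16. 159. 115.] rect [210. 615.] [130.  70.] 11
40 365 [478.9 326.4] [ 0.095 -0.594] hsv [ 19.  34. 109.] rect [  96. -600.] [ 37. 139.] 21
41 68 [507.2 330.6] [ 0.076 -0.678] hsv [90. 51. 19.] rect [  74. -680.] [20. 44.] 32
42 1882 [280.2 355.9] [0.053 0.019] hsv [79. 27. 45.] rect [55. 17.] [122. 212.] 12
44 199 [483.6 350.3] [ 0.024 -0.597] hsv [96. 43. 19.] rect [  27. -597.] [ 29. 124.] 20
45 1995 [ 39.3 367.3] [0.073 0.748] hsv [ 41.  46. 118.] rect [ 85. 757.] [226. 112.] 86
46 122 [491.2 372.9] [-0.042 -0.609] hsv [21. 73. 75.] rect [ -40. -608.] [83. 17.] 38
```

View pics/crop1.png

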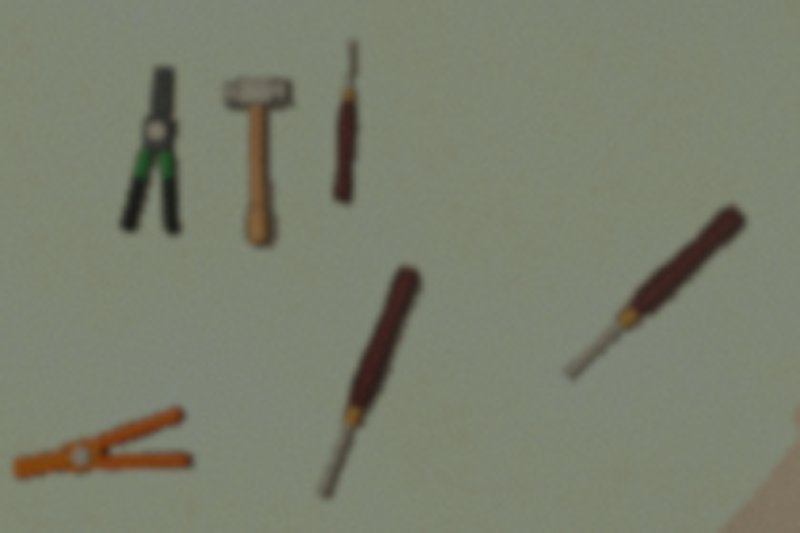

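The crop confirms it: of the three awl-likes, at raw (201,215), (208,276) and (285,253), the first is the smallest, about 140 mm against about 200 mm. The black and green pliers (150,221) and the hammer (178,220) are the ones meant, the orange pliers (138,298) are not, and there are no scissors. Next are the cabinet, handle and board poses.

```bash
python3 - <<'E'
from h import *
d={n:eyes.camera(n) for n in("scene","top")}
def big(m):
    m=cv2.morphologyEx(m,cv2.MORPH_CLOSE,np.ones((3,3)))
    k,L,S,C=cv2.connectedComponentsWithStats(m); i=1+np.argmax(S[1:,4]); c=cv2.findContours((L==i).astype(np.uint8),0,1)[0][0]
    return c,S[i]
def hs(c,lo,hi,box):
    h=cv2.cvtColor(c["img"],cv2.COLOR_BGR2HSV); m=cv2.inRange(h,lo,hi); z=np.zeros_like(m); x0,y0,x1,y1=box; z[y0:y1,x0:x1]=m[y0:y1,x0:x1]; return z
T,S=d["top"],d["scene"]
def rect(c,ct,z):
    W=onz(c,ct.reshape(-1,2),z)[:,:2]; r=cv2.minAreaRect((W*1000).astype(np.float32)); return [np.round(x,1) for x in r],np.round(cv2.boxPoints(r)).tolist()
for nm,lo,hi,bt,bs,z in [("wood",(16,70,60),(27,190,255),(220,55,350,160),(260,190,400,340),.1),("blue",(100,90,20),(130,255,255),(230,120,350,170),(255,190,320,300),.087),("brass",(20,140,70),(34,255,255),(335,170,440,250),(100,260,230,365),.013),("fence",(2,60,20),(15,255,80),(340,165,440,210),(120,280,230,365),.026),("green",(45,60,20),(90,255,110),(335,170,440,250),(100,255,230,365),.012)]:
  for n,b in(("top",bt),("scene",bs)):
    m=hs(d[n],lo,hi,b); ct,st=big(m); h=cv2.convexHull(ct)
    q=cv2.approxPolyDP(h,3,True).reshape(-1,2)
    print(nm,n,st,rect(d[n],ct,z)); print("   poly",q.tolist())
h=cv2.cvtColor(T["img"],cv2.COLOR_BGR2HSV)
for p in[(420,188),(347,205),(300,150),(290,105)]: print(p,h[p[1],p[0]])
for n,(a,b,c_,e) in {"top":(330,165,440,250),"scene":(100,250,235,370)}.items(): cv2.imwrite(f"pics/b_{n}.png",cv2.resize(d[n]["img"][b:e,a:c_],None,fx=5 if n=="top" else 3,fy=5 if n=="top" else 3))
E
```

```text
wood top [ 238   69   98   82 5816] ([array([805.9, -56. ]), array([241.3, 284. ]), np.float64(3.1)], [[678.0, 79.0], [693.0, -204.0], [934.0, -191.0], [919.0, 92.0]])
   poly [[323, 69], [334, 139], [247, 150], [238, 79]]
wood scene [ 271  201  117  116 7417] ([array([809.9, -68.8]), array([237. , 300.2]), np.float64(2.9)], [[684.0, 75.0], [699.0, -225.0], [936.0, -213.0], [921.0, 87.0]])
   poly [[309, 201], [387, 226], [363, 316], [331, 309], [271, 278]]
blue top [249 142  85  15 330] ([array([675.5, -63.6]), array([ 14.5, 266.1]), np.float64(3.3)], [[661.0, 69.0], [676.0, -197.0], [690.0, -196.0], [675.0, 70.0]])
   poly [[333, 143], [327, 147], [249, 155]]
blue scene [265 203  40  88 482] ([array([681.7, -82.5]), array([ 23.7, 304.2]), np.float64(5.5)], [[655.0, 68.0], [684.0, -235.0], [708.0, -233.0], [679.0, 70.0]])
   poly [[302, 203], [304, 207], [267, 290], [265, 276]]
brass top [ 353  183   73   53 2560] ([array([ 474.1, -360.3]), array([220.5, 125.7]), np.float64(68.9)], [[376.0, -440.0], [493.0, -486.0], [572.0, -280.0], [455.0, -235.0]])
   poly [[359, 183], [424, 201],
[... 623 characters left out ...]
float64(69.0)], [[492.0, -497.0], [517.0, -507.0], [602.0, -285.0], [577.0, -276.0]])
   poly [[221, 299], [142, 361], [139, 354], [215, 296]]
green top [356 223  52  20 303] ([array([ 403.1, -333.4]), array([166.2,  19.5]), np.float64(69.0)], [[364.0, -407.0], [383.0, -414.0], [442.0, -259.0], [424.0, -252.0]])
   poly [[356, 227], [361, 223], [405, 236], [407, 242]]
green scene [124 269  56  41 371] ([array([ 406.9, -336.2]), array([167.5,  19.8]), np.float64(68.6)], [[367.0, -411.0], [386.0, -418.0], [447.0, -262.0], [428.0, -255.0]])
   poly [[177, 269], [179, 274], [128, 309], [124, 305]]
(420, 188) [ 41  33 132]
(347, 205) [ 39  39 131]
(300, 150) [110  89  43]
(290, 105) [ 13 158 116]
```

Brass sheet: centre (0.474, −0.360), 220×126 mm in both views at z = 13 mm, so the height is consistent; board yaw is −21.1°. The cabinet yaw is about +3.1°. Next a close look at the handle.

```bash
python3 - <<'E'
from h import *
T=cv2.imread("pics/a_top.png");S=cv2.imread("pics/a_scene.png")
a=cv2.resize(T[130:185,240:340],(800,440),interpolation=cv2.INTER_CUBIC)[:300*2]
b=cv2.resize(S[195:305,250:330],(400,550),interpolation=cv2.INTER_CUBIC)
a=cv2.resize(T[132:182,240:340],(400,200),interpolation=cv2.INTER_CUBIC)
o=np.zeros((550,800,3),np.uint8);o[:200,:400]=a;o[:,400:]=b
cv2.imwrite("pics/handle.png",np.clip(o.astype(float)*1.6,0,255).astype(np.uint8))
E
```

```text
(no output)
```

View pics/handle.png

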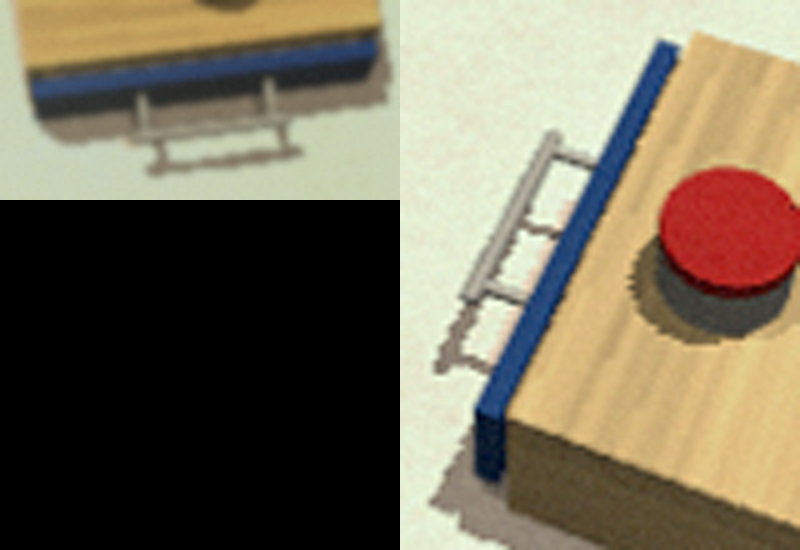

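Top crop: handle bar ends at raw (272.5,165.8) and (314.3,162.3). Scene crop: (280.6,222) and (263.6,254.6). Cabinet front-top corners: top (247.5,150) and (334.5,140.8), scene (309.4,202) and (272.4,278.6).

```bash
python3 - <<'E'
from h import *
d={n:eyes.camera(n) for n in("scene","top")};T,S=d["top"],d["scene"]
P=[]
for a,b in [((272.5,165.8),(280.6,222)),((314.3,162.3),(263.6,254.6)),((247.5,150.2),(309.4,202)),((334.5,140.8),(272.4,278.6))]:
    X,e=tri(T,a,S,b);P.append(X);print(np.round(X,4),round(e,4))
print("mid",(P[0]+P[1])/2,"len",np.linalg.norm(P[0]-P[1]),"cab mid",(P[2]+P[3])/2,np.linalg.norm(P[2]-P[3]))
for a,b in((0,1),(2,3)): v=P[a]-P[b];print(np.degrees(np.arctan2(-v[0],v[1])))
print(sensors.get_state()["t"])
R=Ro.from_rotvec(sensors.get_state()["tcp_rot"]).as_matrix();print(np.round(R,4))
E
```

```text
[ 0.6338 -0.0029  0.0577] 0.0017
[ 0.6382 -0.1327  0.0615] 0.0079
[0.6853 0.0749 0.0921] 0.0085
[ 0.6973 -0.1999  0.0838] 0.008
mid [ 0.63599703 -0.06780064  0.05962493] len 0.12995012600643946 cab mid [ 0.69130915 -0.0624794   0.08799487] 0.2752485074618089
1.9321711285517142
2.5127761105582493
0.5
[[ 9.370e-01  3.492e-01  1.000e-04]
 [ 3.492e-01 -9.370e-01 -0.000e+00]
 [ 1.000e-04  1.000e-04 -1.000e+00]]
```

```bash
cat >> h.py <<'E'
def path(*wps,start=None):
    """wps: (x,y,z,yaw_deg of tool x); prints jog units for each leg"""
    s=sensors.get_state()
    R=Ro.from_rotvec(s["tcp_rot"]).as_matrix();p=np.array(s["eef_pos"])
    print("t",round(s["t"],2),"at",np.round(p,4),"yaw",round(float(np.degrees(np.arctan2(R[1,0],R[0,0]))),2),"tilt",np.round(R[:2,2],3),"w",round(s["gripper_width"],3),"gf",round(s["grip_force"],1),"F",np.round(s["wrist_force"],1))
    for w in wps:
        a=np.radians(w[3]);G=np.array([[np.cos(a),np.sin(a),0],[np.sin(a),-np.cos(a),0],[0,0,-1]])
        d=R.T@(np.array(w[:3])-p)/.05; r=Ro.from_matrix(R.T@G).as_rotvec(degrees=True)/8
        n=max(np.linalg.norm(d)/1.25,np.linalg.norm(r)*8/10.7)
        print("->",w,np.round(d,3),np.round(r,3),"rows",round(float(n),1)); R=G;p=np.array(w[:3])
def fr(o,yaw,loc):  # local 2D -> world
    a=np.radians(yaw);return np.array(o)+np.array([[np.cos(a),-np.sin(a)],[np.sin(a),np.cos(a)]])@np.array(loc)
E
python3 -c "
from h import *
path((.45,-.4,.22,50),(.636,-.066,.2,93),(.636,-.066,.06,93))"
```

```text
t 0.5 at [ 0.2358 -0.6325  0.2483] yaw 20.44 tilt [ 0. -0.] w 1.004 gf 0.0 F [-0.8 -0.1 -0.1]
-> (0.45, -0.4, 0.22, 50) [ 5.638 -2.861  0.566] [ 0.    -0.    -3.695] rows 5.1
-> (0.636, -0.066, 0.2, 93) [ 7.508 -1.444  0.4  ] [ 0.     0.    -5.375] rows 6.1
-> (0.636, -0.066, 0.06, 93) [0.  0.  2.8] [0. 0. 0.] rows 2.2
```

Request:
{"method": "jog_arm", "body": {
  "deltas": [
    [[5.6,-2.85,0.55,0,0,-3.7,0.35],[5.6,-2.85,0.55,0,0,-3.7,0.35],[5.6,-2.85,0.55,0,0,-3.7,0.35],[5.6,-2.85,0.55,0,0,-3.7,0.35],[5.6,-2.85,0.55,0,0,-3.7,0.35]]
  ],
  "grip_force": 40
}}

```text
t: 1.12
eef_pos: [0.4476, -0.4019, 0.2213]
tcp_rot: [2.846, 1.328, 0.001]
wrist_force: [-0.4, -0.5, -1.1]
gripper_width: 0.352
grip_force: 0.0
```

```bash
python3 -c "
from h import *
path((.636,-.066,.2,93),(.636,-.066,.06,93))"
```

```text
t 1.12 at [ 0.4476 -0.4019  0.2213] yaw 50.02 tilt [ 0.001 -0.001] w 0.352 gf 0.0 F [-0.4 -0.5 -1.1]
-> (0.636, -0.066, 0.2, 93) [ 7.569 -1.429  0.423] [ 6.000e-03  3.000e-03 -5.372e+00] rows 6.2
-> (0.636, -0.066, 0.06, 93) [0.  0.  2.8] [0. 0. 0.] rows 2.2
```

Request:
{"method": "jog_arm", "body": {
  "deltas": [
    [[7.57,-1.43,0.42,0,0,-5.37,0.35],[7.57,-1.43,0.42,0,0,-5.37,0.35],[7.57,-1.43,0.42,0,0,-5.37,0.35],[7.57,-1.43,0.42,0,0,-5.37,0.35],[7.57,-1.43,0.42,0,0,-5.37,0.35]]
  ]
}}

```text
t: 1.75
eef_pos: [0.5998, -0.1297, 0.2042]
tcp_rot: [2.162, 2.279, 0.001]
wrist_force: [0.5, 0.3, 0.2]
gripper_width: 0.351
grip_force: 0.0
```

```bash
python3 -c "
from h import *
path((.636,-.066,.12,93),(.636,-.066,.06,93))"
```

```text
t 1.75 at [ 0.5998 -0.1297  0.2042] yaw 93.02 tilt [ 0.001 -0.   ] w 0.351 gf 0.0 F [0.5 0.3 0.2]
-> (0.636, -0.066, 0.12, 93) [1.235 0.788 1.685] [0.006 0.002 0.002] rows 1.8
-> (0.636, -0.066, 0.06, 93) [0.  0.  1.2] [0. 0. 0.] rows 1.0
```

Approach above the handle, then descend.

Request:
{"method": "jog_arm", "body": {
  "deltas": [
    [[1.23,0.79,1.4,0,0,0,0.35],[1.23,0.79,1.4,0,0,0,0.35],[1.23,0.79,1.4,0,0,0,0.35],[1.23,0.79,1.4,0,0,0,0.35]]
  ]
}}

```text
t: 2.25
eef_pos: [0.6354, -0.0689, 0.1347]
tcp_rot: [2.163, 2.277, -0.0]
wrist_force: [0.9, -0.4, 0.1]
gripper_width: 0.351
grip_force: 0.0
```

```bash
python3 - <<'E'
from h import *
path((.636,-.066,.06,93))
d=snap("c");S=d["scene"]["img"];T=d["top"]["img"]
b=cv2.resize(S[150:300,220:330],(440,600),interpolation=cv2.INTER_CUBIC)
a=cv2.resize(T[110:200,245:335],(360,360),interpolation=cv2.INTER_CUBIC)
o=np.zeros((600,800,3),np.uint8);o[:360,:360]=a;o[:,360:]=b
cv2.imwrite("pics/c.png",np.clip(o.astype(float)*1.6,0,255).astype(np.uint8))
E
```

```text
t 2.25 at [ 0.6354 -0.0689  0.1347] yaw 92.93 tilt [ 0.001 -0.001] w 0.351 gf 0.0 F [ 0.9 -0.4  0.1]
-> (0.636, -0.066, 0.06, 93) [0.059 0.013 1.495] [ 0.005  0.009 -0.008] rows 1.2
```

View pics/c.png

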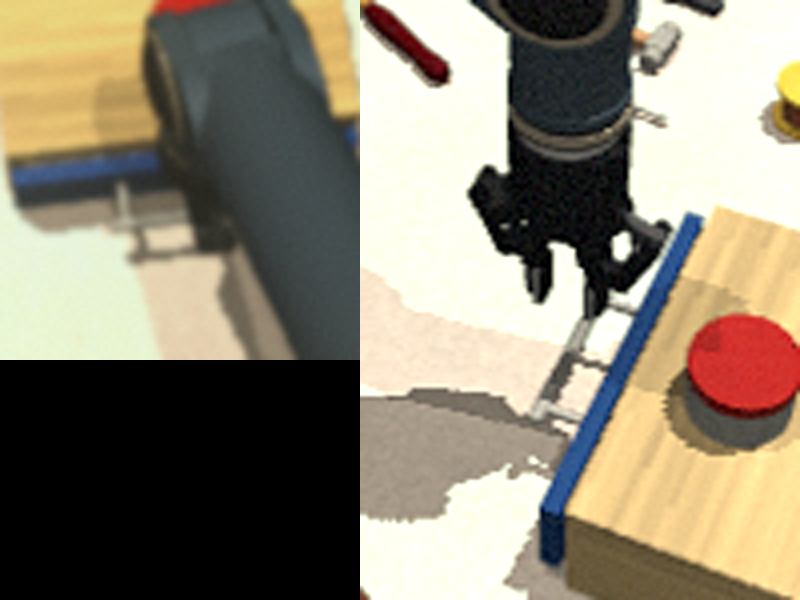

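The tips straddle the bar line, with the scene crop showing the fingers at about (540,290) and (595,300) above the bar. I'll descend.

Request:
{"method": "jog_arm", "body": {
  "deltas": [
    [[0.06,0.01,0.5,0,0,0,0.35],[0.06,0.01,1.0,0,0,0,0.35],[0.06,0.01,1.45,0,0,0,0.35],[0.06,0.01,1.45,0,0,0,0.35]]
  ]
}}

```text
t: 2.85
eef_pos: [0.6365, -0.0664, 0.0627]
tcp_rot: [2.163, 2.274, 0.002]
wrist_force: [-0.9, -0.8, 0.6]
gripper_width: 0.349
grip_force: 0.0
```

Request:
{"method": "jog_arm", "body": {
  "deltas": [
    [[0,0,0,0,0,0,0.0],[0,0,0,0,0,0,0.0],[0,0,0,0,0,0,0.0],[0,0,0,0,0,0,0.0]]
  ],
  "grip_force": 40
}}

```text
t: 3.35
eef_pos: [0.6362, -0.0659, 0.0628]
tcp_rot: [2.162, 2.276, -0.0]
wrist_force: [-0.9, -2.3, 6.1]
gripper_width: 0.113
grip_force: 39.3
```

```bash
python3 -c "
from h import *
path((.46,-.075,.062,93))"
```

```text
t 3.35 at [ 0.6362 -0.0659  0.0628] yaw 92.94 tilt [ 0.002 -0.002] w 0.113 gf 39.3 F [-0.9 -2.3  6.1]
-> (0.46, -0.075, 0.062, 93) [-1.000e-03 -3.528e+00  1.000e-02] [ 0.011  0.014 -0.007] rows 2.8
```

Request:
{"method": "jog_arm", "body": {
  "deltas": [
    [[0,-0.7,0,0,0,0,0],[0,-1.4,0,0,0,0,0],[0,-2.1,0,0,0,0,0],[0,-2.8,0,0,0,0,0],[0,-3.2,0,0,0,0,0]]
  ]
}}

```text
t: 3.98
eef_pos: [0.4756, -0.0741, 0.0627]
tcp_rot: [2.161, 2.276, 0.001]
wrist_force: [2.1, -2.1, 3.7]
gripper_width: 0.11
grip_force: 41.8
```

Request:
{"method": "jog_arm", "body": {
  "deltas": [
    [[0,-0.1,0,0,0,0,0],[0,-0.15,0,0,0,0,0],[0,-0.2,0,0,0,0,0],[0,-0.2,0,0,0,0,0]]
  ]
}}

```text
t: 4.47
eef_pos: [0.4701, -0.0743, 0.0627]
tcp_rot: [2.158, 2.273, 0.01]
wrist_force: [7.0, -4.6, -1.2]
gripper_width: 0.107
grip_force: 41.3
```

Request:
{"method": "jog_arm", "body": {
  "deltas": [
    [[0,-0.1,0,0,0,0,0],[0,-0.1,0,0,0,0,0],[0,-0.1,0,0,0,0,0]]
  ]
}}

```text
t: 4.85
eef_pos: [0.47, -0.0743, 0.0629]
tcp_rot: [2.154, 2.269, 0.023]
wrist_force: [19.3, -4.2, -16.4]
gripper_width: 0.112
grip_force: 40.2
```

Request:
{"method": "jog_arm", "body": {
  "deltas": [
    [[0,0.1,0,0,0,0,0.33],[0,0.1,0,0,0,0,0.33],[0,0.15,0,0,0,0,0.33]]
  ]
}}

```text
t: 5.22
eef_pos: [0.4671, -0.073, 0.0612]
tcp_rot: [-2.161, -2.278, 0.002]
wrist_force: [-1.0, 0.5, 0.2]
gripper_width: 0.33
grip_force: 0.1
```

```bash
python3 -c "
from h import *
path((.47,-.075,.25,93),(.49,-.33,.25,93))"
```

```text
t 5.22 at [ 0.4671 -0.073   0.0612] yaw 93.03 tilt [-0.002  0.   ] w 0.33 gf 0.1 F [-1.   0.5  0.2]
-> (0.47, -0.075, 0.25, 93) [-0.042  0.048 -3.776] [-0.014 -0.001  0.004] rows 3.0
-> (0.49, -0.33, 0.25, 93) [-5.114  0.133  0.   ] [0. 0. 0.] rows 4.1
```

Travel ended hard at the stop (x = 0.470, 19 N). I'll rise, move aside and look.

Request:
{"method": "jog_arm", "body": {
  "deltas": [
    [[0,0,-1.2,0,0,0,0.33],[0,0,-2.4,0,0,0,0.5],[0,0,-3.8,0,0,0,0.5],[0,0,-3.8,0,0,0,0.5]]
  ]
}}

```text
t: 5.72
eef_pos: [0.4703, -0.0731, 0.2558]
tcp_rot: [2.157, 2.273, 0.006]
wrist_force: [-0.4, -0.2, 0.0]
gripper_width: 0.497
grip_force: 0.0
```

Request:
{"method": "jog_arm", "body": {
  "deltas": [
    [[-1.2,0.1,0,0,0,0,0.5],[-2.4,0.1,0,0,0,0,0.5],[-3.6,0.1,0,0,0,0,0.5],[-4.8,0.1,0,0,0,0,0.5],[-5.2,0.1,0,0,0,0,0.5]]
  ]
}}

```text
t: 6.35
eef_pos: [0.4848, -0.3367, 0.2494]
tcp_rot: [-2.167, -2.271, 0.003]
wrist_force: [-0.2, -0.3, -0.1]
gripper_width: 0.5
grip_force: 0.0
```

```bash
python3 - <<'E'
from h import *
path()
d=snap("d");S=d["scene"]["img"];T=d["top"]["img"]
b=cv2.resize(S[160:300,190:290],(400,560),interpolation=cv2.INTER_CUBIC)
a=cv2.resize(T[125:225,235:335],(400,400),interpolation=cv2.INTER_CUBIC)
o=np.zeros((560,800,3),np.uint8);o[:400,:400]=a;o[:,400:]=b
cv2.imwrite("pics/d.png",np.clip(o.astype(float)*1.5,0,255).astype(np.uint8))
E
```

```text
t 6.35 at [ 0.4848 -0.3367  0.2494] yaw 92.67 tilt [-0.003  0.001] w 0.5 gf 0.0 F [-0.2 -0.3 -0.1]
```

View pics/d.png

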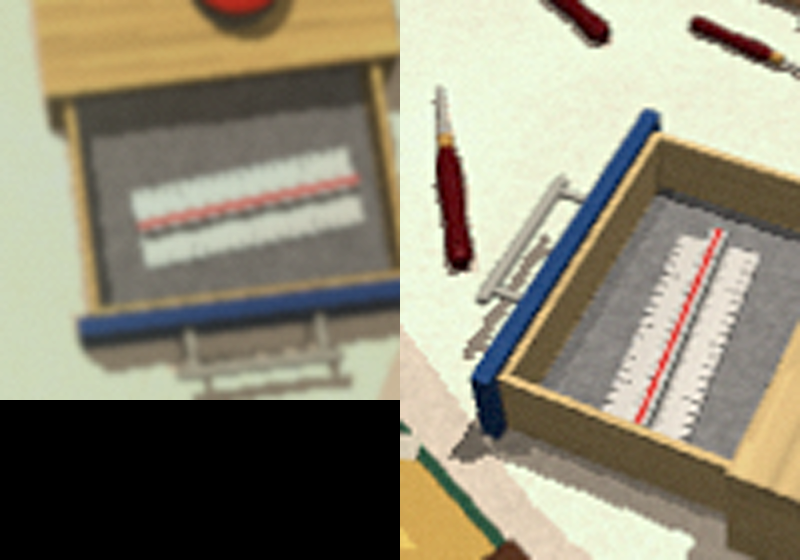

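The drawer is fully out and the rule lies with its red line at top raw (270,181.5) to (324,169.8). In the scene its left end is at (270,218) and its right end is hidden by the side wall. I'll measure by mask.

```bash
cat > rule.py <<'E'
from h import *
def redline(c,box):
    h=cv2.cvtColor(c["img"],cv2.COLOR_BGR2HSV)
    m=cv2.inRange(h,(0,70,60),(9,255,255))|cv2.inRange(h,(170,70,60),(180,255,255))
    z=np.zeros_like(m);x0,y0,x1,y1=box;z[y0:y1,x0:x1]=m[y0:y1,x0:x1]
    z=cv2.morphologyEx(z,cv2.MORPH_CLOSE,np.ones((3,3)))
    k,L,S,C=cv2.connectedComponentsWithStats(z);i=1+np.argmax(S[1:,4]);return np.argwhere(L==i)[:,::-1].astype(float)
def fit(W):
    c=W.mean(0);v=np.linalg.svd(W-c)[2][0];v*=np.sign(v[1]);s=(W-c)@v
    lo,hi=s.min(),s.max();return c+v*(lo+hi)/2,np.degrees(np.arctan2(v[1],v[0])),hi-lo,c+v*lo,c+v*hi
E
python3 - <<'E'
from rule import *
d={n:eyes.camera(n) for n in("scene","top")};T,S=d["top"],d["scene"]
m=redline(T,(255,158,335,195));W=onz(T,m,.045)[:,:2]
print(len(m),[np.round(x,4) for x in fit(W)])
mu=fit(m);print("px",[np.round(x,1) for x in mu])
m2=redline(S,(230,212,275,270));q=fit(m2);print("scene px",[np.round(x,1) for x in q])
W2=onz(S,m2,.045)[:,:2];print([np.round(x,4) for x in fit(W2)])
# height: left end seen in both
top=m2[m2[:,1]<m2[:,1].min()+2].mean(0); l=m[m[:,0]<m[:,0].min()+2].mean(0); print(l,top,tri(T,l,S,top))
E
```

```text
156 [array([ 0.6011, -0.0774]), np.float64(98.1586), np.float64(0.1807), array([ 0.6139, -0.1669]), array([0.5882, 0.012 ])]
px [array([296.7, 175.3]), np.float64(167.8), np.float64(56.5), array([324.3, 169.3]), array([269. , 181.2])]
scene px [array([259.2, 241.1]), np.float64(113.0), np.float64(52.8), array([269.5, 216.8]), array([248.9, 265.4])]
[array([ 0.6033, -0.0802]), np.float64(98.1641), np.float64(0.1796), array([ 0.6161, -0.1691]), array([0.5906, 0.0087])]
[269.5 181. ] [269.  217.5] (array([0.58924456, 0.00991785, 0.04025946]), np.float64(0.0016303421080745369))
```

```bash
python3 -c "
from h import *
path((.602,-.079,.2,98.1),(.602,-.079,.07,98.1),(.602,-.079,.05,98.1))"
```

```text
t 6.55 at [ 0.4869 -0.3305  0.2507] yaw 93.12 tilt [-0.001  0.002] w 0.498 gf 0.0 F [-0.6  0.9 -0.3]
-> (0.602, -0.079, 0.2, 98.1) [4.895 2.574 1.022] [-0.008 -0.016 -0.622] rows 4.5
-> (0.602, -0.079, 0.07, 98.1) [0.  0.  2.6] [0. 0. 0.] rows 2.1
-> (0.602, -0.079, 0.05, 98.1) [0.  0.  0.4] [0. 0. 0.] rows 0.3
```

Request:
{"method": "jog_arm", "body": {
  "deltas": [
    [[4.9,2.57,1.0,0,0,-0.62,0.45],[4.9,2.57,1.0,0,0,-0.62,0.45],[4.9,2.57,1.0,0,0,-0.62,0.45],[4.9,2.57,1.0,0,0,-0.62,0.45],[4.9,2.57,1.0,0,0,-0.62,0.45]]
  ]
}}

```text
t: 7.18
eef_pos: [0.6022, -0.0734, 0.2015]
tcp_rot: [-2.049, -2.379, -0.003]
wrist_force: [-0.1, -0.4, 0.3]
gripper_width: 0.451
grip_force: 0.0
```

Request:
{"method": "jog_arm", "body": {
  "deltas": [
    [[0,0,0,0,0,0,0.45],[0,0,0,0,0,0,0.45]]
  ]
}}

```text
t: 7.42
eef_pos: [0.6017, -0.0806, 0.2017]
tcp_rot: [2.06, 2.372, -0.001]
wrist_force: [-0.7, -0.4, -0.8]
gripper_width: 0.449
grip_force: 0.0
```

```bash
python3 -c "
from h import *
path((.602,-.079,.08,98.1),(.602,-.079,.05,98.1))"
```

```text
t 7.42 at [ 0.6017 -0.0806  0.2017] yaw 98.06 tilt [-0.    -0.001] w 0.449 gf 0.0 F [-0.7 -0.4 -0.8]
-> (0.602, -0.079, 0.08, 98.1) [0.032 0.012 2.434] [-0.004  0.004 -0.005] rows 1.9
-> (0.602, -0.079, 0.05, 98.1) [0.  0.  0.6] [0. 0. 0.] rows 0.5
```

Request:
{"method": "jog_arm", "body": {
  "deltas": [
    [[0.03,0,1.0,0,0,0,0.45],[0.03,0,2.0,0,0,0,0.45],[0.03,0,2.6,0,0,0,0.45],[0.03,0,3.0,0,0,0,0.45],[0.03,0,3.0,0,0,0,0.45]]
  ]
}}

```text
t: 8.05
eef_pos: [0.6013, -0.0806, 0.0508]
tcp_rot: [-2.062, -2.368, 0.002]
wrist_force: [0.5, -0.0, 0.4]
gripper_width: 0.451
grip_force: 0.0
```

Request:
{"method": "jog_arm", "body": {
  "deltas": [
    [[0,0,0.05,0,0,0,0],[0,0,0.05,0,0,0,0],[0,0,0.05,0,0,0,0],[0,0,0.05,0,0,0,0]]
  ],
  "grip_force": 50
}}

```text
t: 8.55
eef_pos: [0.6032, -0.0799, 0.0505]
tcp_rot: [2.06, 2.369, 0.002]
wrist_force: [-1.4, -0.5, 6.6]
gripper_width: 0.124
grip_force: 51.3
```

```bash
python3 -c "
from h import *
path((.602,-.079,.16,98.1))"
```

```text
t 8.55 at [ 0.6032 -0.0799  0.0505] yaw 97.96 tilt [ 0.003 -0.001] w 0.124 gf 51.3 F [-1.4 -0.5  6.6]
-> (0.602, -0.079, 0.16, 98.1) [ 0.019 -0.016 -2.191] [ 0.017  0.006 -0.018] rows 1.8
```

Rule gripped: opening 0.124 is about 11 mm against the 12 mm rail. I'll lift and carry it to the board.

Request:
{"method": "jog_arm", "body": {
  "deltas": [
    [[0,0,-0.8,0,0,0,0],[0,0,-1.8,0,0,0,0],[0,0,-2.8,0,0,0,0],[0,0,-2.8,0,0,0,0],[0,0,-2.8,0,0,0,0]]
  ]
}}

```text
t: 9.18
eef_pos: [0.6011, -0.08, 0.1881]
tcp_rot: [-2.061, -2.369, 0.002]
wrist_force: [0.2, 0.6, -1.4]
gripper_width: 0.127
grip_force: 31.0
```

```bash
python3 -c "
from h import *
a=fr((.4736,-.360),-21.1,(.022,0));print(a)
path((.55,-.25,.19,80),(*a,.12,68.9),(*a,.047,68.9))"
```

```text
[ 0.49412498 -0.36791993]
t 9.18 at [ 0.6011 -0.08    0.1881] yaw 97.96 tilt [-0.002 -0.   ] w 0.127 gf 31.0 F [ 0.2  0.6 -1.4]
-> (0.55, -0.25, 0.19, 80) [-3.226 -1.484 -0.035] [-1.400e-02  2.000e-03  2.245e+00] rows 2.8
-> (np.float64(0.49412497776616077), np.float64(-0.36791992977864113), 0.12, 68.9) [-2.517 -0.691  1.4  ] [0.    0.    1.388] rows 2.4
-> (np.float64(0.49412497776616077), np.float64(-0.36791992977864113), 0.047, 68.9) [0.   0.   1.46] [0. 0. 0.] rows 1.2
```

Grip force reads 31 N against 50 N, so the slackening may be happening now. I'll hold and re-grip firmly.

Request:
{"method": "jog_arm", "body": {
  "deltas": [
    [[0,0,0,0,0,0,0],[0,0,0,0,0,0,0],[0,0,0,0,0,0,0]]
  ],
  "grip_force": 80
}}

```text
t: 9.55
eef_pos: [0.6019, -0.0797, 0.1882]
tcp_rot: [-2.061, -2.37, 0.001]
wrist_force: [-0.1, 0.3, -2.3]
gripper_width: 0.113
grip_force: 82.6
```

```bash
python3 - <<'E'
from rule import *
path((.55,-.25,.19,80))
d=snap("e");a,b=d["scene"]["img"],d["top"]["img"]
cv2.imwrite("pics/e.png",np.clip(np.hstack([cv2.resize(a[120:270,180:330],(400,400)),cv2.resize(b[120:220,240:340],(400,400))])*1.5,0,255).astype(np.uint8))
E
```

```text
t 9.55 at [ 0.6019 -0.0797  0.1882] yaw 97.97 tilt [-0.001  0.   ] w 0.113 gf 82.6 F [-0.1  0.3 -2.3]
-> (0.55, -0.25, 0.19, 80) [-3.229 -1.5   -0.035] [-9.000e-03 -2.000e-03  2.246e+00] rows 2.8
```

View pics/e.png

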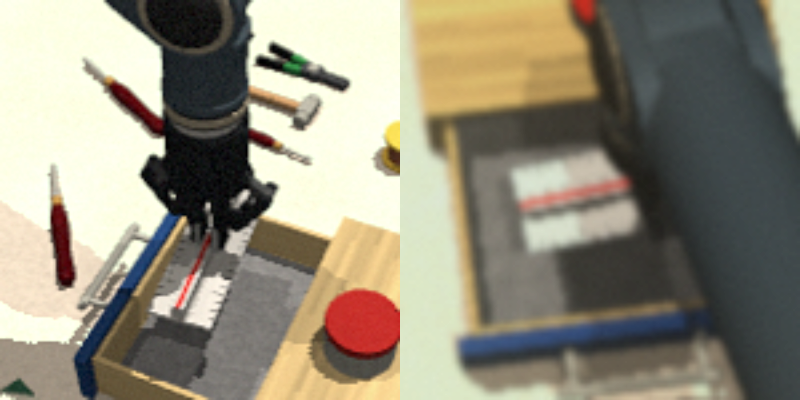

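```bash
python3 - <<'E'
from rule import *
d={n:eyes.camera(n) for n in("scene","top")}
c=np.array([.602,-.0795]);v=np.array([np.cos(np.radians(98)),np.sin(np.radians(98))])
for n,box in(("scene",(235,195,275,245)),("top",(262,158,305,180))):
    m=redline(d[n],box);q=fit(m);print(n,len(m),[np.round(x,1) for x in q[3:]])
    for s in(-.09,.09): print("  pred",np.round(proj(d[n],[[*(c+v*s),z] for z in(.17,.183,.195)]),1).tolist())
E
```

```text
scene 58 [array([257.7, 209.3]), array([246., 235.])]
  pred [[246.6, 237.9], [246.3, 234.7], [246.1, 231.8]]
  pred [[269.4, 188.0], [269.4, 184.8], [269.5, 181.7]]
top 84 [array([297. , 165.2]), array([270. , 170.8])]
  pred [[330.1, 158.6], [330.7, 157.4], [331.2, 156.3]]
  pred [[270.2, 171.3], [270.3, 170.2], [270.3, 169.2]]
```

The ends match a level rule at z = 0.183. Carry on to the board.

Request:
{"method": "jog_arm", "body": {
  "deltas": [
    [[-3.2,-1.5,0,0,0,2.25,0],[-3.2,-1.5,0,0,0,2.25,0],[-3.2,-1.5,0,0,0,2.25,0],[-3.2,-1.5,0,0,0,2.25,0]]
  ]
}}

```text
t: 10.25
eef_pos: [0.5477, -0.2551, 0.1888]
tcp_rot: [2.416, 2.006, -0.005]
wrist_force: [0.2, 0.5, -2.3]
gripper_width: 0.109
grip_force: 82.7
```

```bash
python3 -c "
from h import *
a=fr((.4736,-.360),-21.1,(.022,0)).round(4)
path((*a,.1,68.9))"
```

```text
t 10.25 at [ 0.5477 -0.2551  0.1888] yaw 79.4 tilt [-0.001 -0.003] w 0.109 gf 82.7 F [ 0.2  0.5 -2.3]
-> (np.float64(0.4941), np.float64(-0.3679), 0.1, 68.9) [-2.409 -0.636  1.784] [-0.004  0.024  1.313] rows 2.5
```

Request:
{"method": "jog_arm", "body": {
  "deltas": [
    [[-2.45,-0.65,1.78,0,0,1.38,0],[-2.45,-0.65,1.78,0,0,1.38,0],[-2.45,-0.65,1.78,0,0,1.38,0],[-2.45,-0.65,1.78,0,0,1.38,0],[-2.45,-0.65,1.78,0,0,1.38,0]]
  ]
}}

```text
t: 10.88
eef_pos: [0.4991, -0.3614, 0.1012]
tcp_rot: [2.587, 1.781, 0.005]
wrist_force: [0.1, 0.7, -1.5]
gripper_width: 0.11
grip_force: 82.7
```

```bash
python3 - <<'E'
from rule import *
d={n:eyes.camera(n) for n in("scene","top")}
a=fr((.4736,-.360),-21.1,(.022,0)).round(4)
path((*a,.05,68.9))
for n,box in(("scene",(100,230,225,350)),("top",(335,150,445,240))):
    m=redline(d[n],box);W=onz(d[n],m,.095)[:,:2];print(n,len(m),[np.round(x,4) for x in fit(W)],fit(m)[3:])
E
```

```text
t 10.97 at [ 0.499  -0.3616  0.1015] yaw 69.14 tilt [ 0.003 -0.   ] w 0.107 gf 82.7 F [-0.1 -0.7 -1. ]
-> (np.float64(0.4941), np.float64(-0.3679), 0.05, 68.9) [-0.154 -0.05   1.03 ] [ 0.021 -0.007  0.03 ] rows 0.8
scene 71 [array([ 0.4806, -0.4096]), np.float64(69.168), np.float64(0.0765), array([ 0.467 , -0.4454]), array([ 0.4942, -0.3738])] (array([163.3964381 , 299.55203766]), array([135.6334767, 319.4896185]))
top 89 [array([ 0.5145, -0.3145]), np.float64(69.3825), np.float64(0.0812), array([ 0.5002, -0.3525]), array([ 0.5288, -0.2765])] (array([364.8238839 , 189.62104369]), array([390.72595457, 196.96637495]))
```

Request:
{"method": "jog_arm", "body": {
  "deltas": [
    [[-0.15,-0.05,0.5,0,0,0.03,0],[-0.15,-0.05,1.0,0,0,0.03,0],[-0.15,-0.05,1.05,0,0,0.03,0],[-0.15,-0.05,1.05,0,0,0.03,0]]
  ]
}}

```text
t: 11.48
eef_pos: [0.4931, -0.3691, 0.0487]
tcp_rot: [2.591, 1.773, 0.002]
wrist_force: [0.4, -0.2, -0.9]
gripper_width: 0.108
grip_force: 82.7
```

Request:
{"method": "jog_arm", "body": {
  "deltas": [
    [[0,0,0.05,0,0,0,0],[0,0,0.1,0,0,0,0],[0,0,0.12,0,0,0,0],[0,0,0.12,0,0,0,0]]
  ]
}}

```text
t: 11.98
eef_pos: [0.4917, -0.3698, 0.0416]
tcp_rot: [2.594, 1.772, 0.0]
wrist_force: [-0.8, -0.3, -1.2]
gripper_width: 0.111
grip_force: 82.7
```

```bash
python3 -c "
from h import *
a=fr((.4736,-.360),-21.1,(.031,0)).round(4)
path((*a,.042,68.9))"
```

```text
t 11.97 at [ 0.4917 -0.3698  0.0416] yaw 68.68 tilt [ 0. -0.] w 0.111 gf 82.7 F [-0.8 -0.3 -1.2]
-> (np.float64(0.5025), np.float64(-0.3712), 0.042, 68.9) [ 0.052  0.212 -0.007] [ 0.001  0.001 -0.027] rows 0.2
```

Request:
{"method": "jog_arm", "body": {
  "deltas": [
    [[0,0,0.02,0,0,0,0],[0,0,0.03,0,0,0,0],[0,0,0.03,0,0,0,0]]
  ]
}}

```text
t: 12.35
eef_pos: [0.4918, -0.3698, 0.0416]
tcp_rot: [2.594, 1.772, -0.001]
wrist_force: [-3.7, 2.3, 9.1]
gripper_width: 0.112
grip_force: 84.0
```

Request:
{"method": "jog_arm", "body": {
  "deltas": [
    [[0.05,0.1,0,0,0,-0.02,0],[0.05,0.15,0,0,0,-0.02,0],[0.05,0.2,0,0,0,-0.02,0],[0.05,0.2,0,0,0,-0.02,0]]
  ]
}}

```text
t: 12.85
eef_pos: [0.5008, -0.3715, 0.0416]
tcp_rot: [-2.591, -1.774, 0.004]
wrist_force: [-5.0, 1.7, 10.5]
gripper_width: 0.112
grip_force: 84.3
```

```bash
python3 -c "
from h import *
a=fr((.4736,-.360),-21.1,(.031,0)).round(4)
path((*a,.042,68.9))"
```

```text
t 12.85 at [ 0.5008 -0.3715  0.0416] yaw 68.8 tilt [-0.002 -0.001] w 0.112 gf 84.3 F [-5.   1.7 10.5]
-> (np.float64(0.5025), np.float64(-0.3712), 0.042, 68.9) [ 0.018  0.03  -0.008] [-0.015  0.01  -0.012] rows 0.0
```

Resting on the brass (contact at z = 0.0416, as expected). I'll ease the load and push toward the fence.

Request:
{"method": "jog_arm", "body": {
  "deltas": [
    [[0,0.04,-0.02,0,0,0,0],[0,0.07,-0.02,0,0,0,0],[0,0.1,-0.02,0,0,0,0],[0,0.1,-0.02,0,0,0,0]]
  ]
}}

```text
t: 13.35
eef_pos: [0.5044, -0.3723, 0.0416]
tcp_rot: [-2.588, -1.773, 0.006]
wrist_force: [-6.9, 2.5, 10.8]
gripper_width: 0.113
grip_force: 84.2
```

```bash
python3 -c "
from h import *
a=fr((.4736,-.360),-21.1,(.031,0)).round(4)
path((*a,.042,68.9))"
```

```text
t 13.35 at [ 0.5044 -0.3723  0.0416] yaw 68.83 tilt [-0.005  0.001] w 0.113 gf 84.2 F [-6.9  2.5 10.8]
-> (np.float64(0.5025), np.float64(-0.3712), 0.042, 68.9) [ 0.007 -0.044 -0.009] [-0.039  0.005 -0.009] rows 0.0
```

Request:
{"method": "jog_arm", "body": {
  "deltas": [
    [[0,0.03,-0.01,0,0,0,0],[0,0.06,-0.01,0,0,0,0],[0,0.06,-0.01,0,0,0,0]]
  ]
}}

```text
t: 13.72
eef_pos: [0.5046, -0.3724, 0.0416]
tcp_rot: [-2.584, -1.77, 0.011]
wrist_force: [-12.9, 5.6, 13.6]
gripper_width: 0.106
grip_force: 84.6
```

Request:
{"method": "jog_arm", "body": {
  "deltas": [
    [[0,0.03,0,0,0,0,0],[0,0.06,0,0,0,0,0],[0,0.06,0,0,0,0,0]]
  ]
}}

```text
t: 14.1
eef_pos: [0.5047, -0.3725, 0.0416]
tcp_rot: [-2.58, -1.766, 0.017]
wrist_force: [-17.3, 8.1, 19.3]
gripper_width: 0.11
grip_force: 85.4
```

Firm against the fence at x = 0.5047. I'll relieve the load, then open gently.

Request:
{"method": "jog_arm", "body": {
  "deltas": [
    [[0,-0.06,0,0,0,0,0],[0,-0.12,0,0,0,0,0],[0,-0.12,0,0,0,0,0]]
  ],
  "grip_force": 20
}}

```text
t: 14.48
eef_pos: [0.5044, -0.3724, 0.0416]
tcp_rot: [-2.589, -1.773, 0.005]
wrist_force: [-6.7, 2.8, 7.7]
gripper_width: 0.108
grip_force: 83.8
```

Request:
{"method": "jog_arm", "body": {
  "deltas": [
    [[0,0,0,0,0,0,0.16],[0,0,0,0,0,0,0.22],[0,0,0,0,0,0,0.32],[0,0,0,0,0,0,0.32]]
  ]
}}

```text
t: 14.98
eef_pos: [0.5072, -0.3729, 0.0416]
tcp_rot: [2.591, 1.776, 0.001]
wrist_force: [0.5, -0.5, 0.6]
gripper_width: 0.316
grip_force: 0.0
```

Request:
{"method": "jog_arm", "body": {
  "deltas": [
    [[0,0,-0.4,0,0,0,0.32],[0,0,-1.2,0,0,0,0.32],[0,0,-2.4,0,0,0,0.32],[0,0,-3.4,0,0,0,0.32],[0,0,-3.4,0,0,0,0.32]]
  ]
}}

```text
t: 15.6
eef_pos: [0.5094, -0.3741, 0.2184]
tcp_rot: [2.582, 1.77, 0.007]
wrist_force: [0.9, 0.2, -1.6]
gripper_width: 0.318
grip_force: 0.0
```

```bash
python3 -c "
from h import *
path((.55,-.1,.25,110),(.55,.12,.25,150),(.51,.22,.2,180))"
```

```text
t 15.6 at [ 0.5094 -0.3741  0.2184] yaw 68.84 tilt [ 0.01  -0.007] w 0.318 gf 0.0 F [ 0.9  0.2 -1.6]
-> (0.55, -0.1, 0.25, 110) [ 5.404 -1.214 -0.66 ] [ 0.074  0.049 -5.144] rows 4.5
-> (0.55, 0.12, 0.25, 150) [4.135 1.505 0.   ] [ 0.  0. -5.] rows 3.7
-> (0.51, 0.22, 0.2, 180) [1.693 1.332 1.   ] [ 0.    0.   -3.75] rows 2.8
```

Request:
{"method": "jog_arm", "body": {
  "deltas": [
    [[5.4,-1.2,-0.65,0,0,-5.1,0.32],[5.4,-1.2,-0.65,0,0,-5.1,0.32],[5.4,-1.2,-0.65,0,0,-5.1,0.32],[5.4,-1.2,-0.65,0,0,-5.1,0.32],[5.4,-1.2,-0.65,0,0,-5.1,0.32]]
  ]
}}

```text
t: 16.23
eef_pos: [0.5481, -0.0946, 0.2449]
tcp_rot: [1.801, 2.574, 0.002]
wrist_force: [-0.7, -0.4, 0.3]
gripper_width: 0.316
grip_force: 0.0
```

```bash
cat > meas.py <<'E'
from rule import *
def board_rule(d):
    v=np.array([np.cos(np.radians(68.9)),np.sin(np.radians(68.9))]);u=np.array([v[1],-v[0]])
    for n,box in(("scene",(100,255,225,352)),("top",(345,170,435,240))):
        m=redline(d[n],box);
        if len(m)<10: print(n,"no");continue
        f=fit(onz(d[n],m,.036)[:,:2]);q=f[0]-np.array([.4736,-.360]);print(n,len(m),"board xy",np.round([q@u,q@v],4),"ang",round(f[1],2),"len",round(f[2],4))
def tools(d,box={"top":(120,170,240,265),"scene":(235,120,345,200)}):
    for n,c in d.items():
        lab=cv2.cvtColor(c["img"],cv2.COLOR_BGR2LAB).astype(int);bl=cv2.cvtColor(cv2.medianBlur(c["img"],101),cv2.COLOR_BGR2LAB).astype(int)
        m=(np.linalg.norm(lab-bl,axis=2)>22).astype(np.uint8);z=np.zeros_like(m);a,b,e,f=box[n];z[b:f,a:e]=m[b:f,a:e]
        k,L,S,C=cv2.connectedComponentsWithStats(z);hsv=cv2.cvtColor(c["img"],cv2.COLOR_BGR2HSV)
        for i in range(1,k):
            if S[i,4]>60:
                W=onz(c,np.argwhere(L==i)[:,::-1].astype(float),.007)[:,:2];r=fit(W)
                mr=cv2.minAreaRect((W*1000).astype(np.float32))
                print(n,S[i,4],np.round(C[i]),"ctr",np.round(r[0],4),"ang",round(r[1],1),"len",round(r[2],3),"rect",np.round(mr[0]),np.round(mr[1]),round(mr[2]),"ends",np.round(r[3],3),np.round(r[4],3))
E
python3 - <<'E'
from meas import *
d=snap("f");board_rule(d);tools(d);path((.55,.12,.25,150),(.51,.22,.2,180))
b=cv2.resize(d["scene"]["img"][250:370,100:260],(800,600),interpolation=cv2.INTER_CUBIC)
cv2.imwrite("pics/f.png",np.clip(b*1.4,0,255).astype(np.uint8))
E
```

```text
scene 142 board xy [ 0.0331 -0.0009] ang 69.05 len 0.1784
top 168 board xy [0.0302 0.0028] ang 69.21 len 0.1758
scene 3781 [263. 161.] ctr [0.4216 0.2916] ang 120.6 len 0.466 rect [457. 313.] [288. 464.] 30 ends [0.54  0.091] [0.303 0.492]
scene 312 [283. 158.] ctr [0.4866 0.3122] ang 178.4 len 0.147 rect [489. 305.] [144.  78.] 9 ends [0.56 0.31] [0.413 0.314]
scene 356 [331. 176.] ctr [0.6874 0.3043] ang 95.1 len 0.113 rect [691. 304.] [ 72. 114.] 2 ends [0.692 0.248] [0.682 0.361]
top 222 [201. 215.] ctr [0.5125 0.2375] ang 173.7 len 0.137 rect [513. 237.] [ 20. 137.] 84 ends [0.581 0.23 ] [0.444 0.245]
top 449 [151. 222.] ctr [0.5009 0.3989] ang 173.1 len 0.145 rect [500. 405.] [ 51. 146.] 88 ends [0.573 0.39 ] [0.429 0.408]
top 399 [178. 219.] ctr [0.4843 0.3126] ang 178.3 len 0.146 rect [484. 312.] [ 58. 146.] 88 ends [0.557 0.31 ] [0.411 0.315]
top 137 [215. 257.] ctr [0.3636 0.2007] ang 152.8 len 0.054 rect [364. 199.] [28. 53.] 67 ends [0.388 0.188] [0.34  0.213]
t 16.32 at [ 0.5484 -0.0946  0.2449] yaw 110.08 tilt [0.001 0.001] w 0.32 gf 0.0 F [0.5 0.1 1.5]
-> (0.55, 0.12, 0.25, 150) [ 4.02   1.504 -0.095] [ 1.40e-02 -1.00e-03 -4.99e+00] rows 3.7
-> (0.51, 0.22, 0.2, 180) [1.693 1.332 1.   ] [ 0.    0.   -3.75] rows 2.8
```

View pics/f.png

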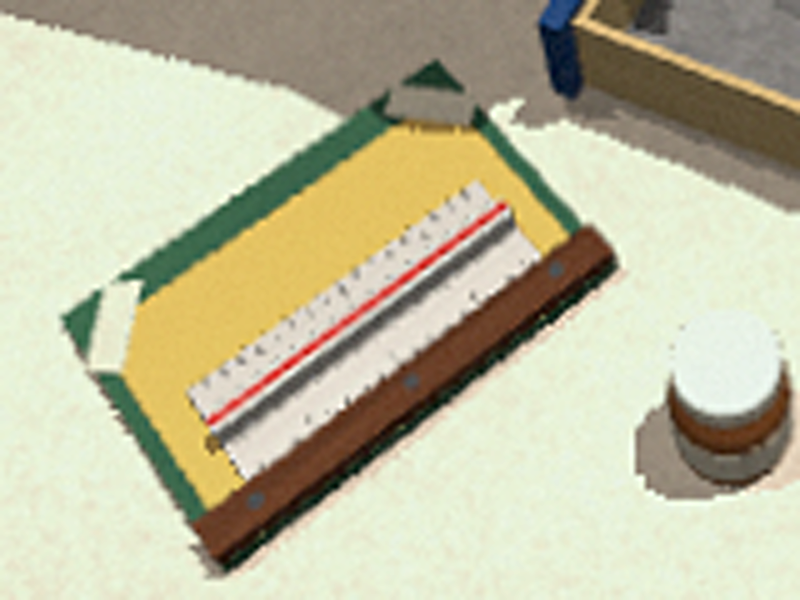

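The rule lies flush (gap nil in the view). Its red line reads board x ≈ 0.030 to 0.033 and y ≈ 0, parallel within 0.3°. Next the tools, starting with the awl.

```bash
python3 - <<'E'
from h import *
T=eyes.camera("top")
print(np.round(onz(T,[[153,197.8],[150.7,214.1],[149.6,240.6]],.008),4))
g=fr((.5125,.2375),-6.3,(-.015,0)).round(4);print(g)
path((.53,.1,.22,145),(*g,.13,173.7),(*g,.02,173.7))
E
```

```text
[[0.5698 0.39   0.008 ]
 [0.517  0.3988 0.008 ]
 [0.432  0.4046 0.008 ]]
[0.4976 0.2391]
t 16.38 at [ 0.548  -0.0977  0.2444] yaw 109.85 tilt [ 0. -0.] w 0.321 gf 0.0 F [ 0.4 -0.9  0.3]
-> (0.53, 0.1, 0.22, 145) [3.842 1.004 0.487] [ 1.000e-03  3.000e-03 -4.393e+00] rows 3.3
-> (np.float64(0.4976), np.float64(0.2391), 0.13, 173.7) [2.127 1.907 1.8  ] [ 0.     0.    -3.587] rows 2.7
-> (np.float64(0.4976), np.float64(0.2391), 0.02, 173.7) [0.  0.  2.2] [0. 0. 0.] rows 1.8
```

Request:
{"method": "jog_arm", "body": {
  "deltas": [
    [[3.84,1.0,0.5,0,0,-4.4,0.45],[3.84,1.0,0.5,0,0,-4.4,0.45],[3.84,1.0,0.5,0,0,-4.4,0.45],[3.84,1.0,0.5,0,0,-4.4,0.45],[3.84,1.0,0.5,0,0,-4.4,0.45]]
  ],
  "grip_force": 60
}}

```text
t: 17.0
eef_pos: [0.5307, 0.097, 0.2186]
tcp_rot: [-0.951, -2.994, 0.002]
wrist_force: [-0.1, -0.5, -0.8]
gripper_width: 0.447
grip_force: 0.0
```

Request:
{"method": "jog_arm", "body": {
  "deltas": [
    [[2.13,1.9,1.8,0,0,-3.6,0.45],[2.13,1.9,1.8,0,0,-3.6,0.45],[2.13,1.9,1.8,0,0,-3.6,0.45],[2.13,1.9,1.8,0,0,-3.6,0.45],[2.13,1.9,1.8,0,0,-3.6,0.45]]
  ]
}}

```text
t: 17.62
eef_pos: [0.4999, 0.2344, 0.1289]
tcp_rot: [0.183, 3.136, -0.003]
wrist_force: [0.5, -0.8, -0.2]
gripper_width: 0.452
grip_force: 0.0
```

```bash
python3 - <<'E'
from meas import *
g=fr((.5125,.2375),-6.3,(-.015,0)).round(4)
path((*g,.02,173.7))
d=snap("g");tools({"scene":d["scene"]})
E
```

```text
t 17.62 at [0.4999 0.2344 0.1289] yaw 173.32 tilt [ 0.001 -0.002] w 0.452 gf 0.0 F [ 0.5 -0.8 -0.2]
-> (np.float64(0.4976), np.float64(0.2391), 0.02, 173.7) [0.059 0.092 2.177] [-0.014  0.005 -0.047] rows 1.7
scene 117 [242. 125.] ctr [0.2627 0.4175] ang 103.8 len 0.093 rect [259. 417.] [48. 93.] 12 ends [0.274 0.373] [0.252 0.462]
scene 1251 [282. 140.] ctr [0.4563 0.3965] ang 122.0 len 0.303 rect [464. 401.] [199. 297.] 24 ends [0.537 0.268] [0.376 0.525]
scene 1605 [263. 183.] ctr [0.5135 0.1626] ang 0.2 len 0.341 rect [513. 199.] [284. 195.] 26 ends [0.343 0.162] [0.684 0.163]
scene 353 [331. 176.] ctr [0.6873 0.3043] ang 95.0 len 0.113 rect [684. 304.] [ 76. 108.] 18 ends [0.692 0.248] [0.682 0.361]
```

Request:
{"method": "jog_arm", "body": {
  "deltas": [
    [[0.06,0.08,0.8,0,0,0,0.45],[0.06,0.08,1.6,0,0,0,0.45],[0.06,0.08,2.1,0,0,0,0.45],[0.06,0.08,2.17,0,0,0,0.45],[0.06,0.08,2.17,0,0,0,0.45]]
  ]
}}

```text
t: 18.35
eef_pos: [0.4968, 0.2411, 0.0215]
tcp_rot: [0.177, 3.135, 0.001]
wrist_force: [-0.0, 0.1, 0.3]
gripper_width: 0.452
grip_force: 0.0
```

Request:
{"method": "jog_arm", "body": {
  "deltas": [
    [[0,0,0,0,0,0,0],[0,0,0,0,0,0,0],[0,0,0,0,0,0,0],[0,0,0,0,0,0,0]]
  ],
  "grip_force": 60
}}

```text
t: 18.85
eef_pos: [0.4967, 0.2418, 0.0221]
tcp_rot: [0.175, 3.134, 0.001]
wrist_force: [-1.0, -1.2, 5.6]
gripper_width: 0.165
grip_force: 60.5
```

Request:
{"method": "jog_arm", "body": {
  "deltas": [
    [[0,0,-0.8,0,0,0,0],[0,0,-2,0,0,0,0],[0,0,-3.2,0,0,0,0],[0,0,-4,0,0,0,0],[0,0,-4,0,0,0,0]]
  ]
}}

```text
t: 19.48
eef_pos: [0.4971, 0.2429, 0.2244]
tcp_rot: [0.174, 3.13, 0.005]
wrist_force: [-0.0, -0.2, -0.8]
gripper_width: 0.169
grip_force: 59.6
```

```bash
python3 - <<'E'
from h import *
g=fr((.623,-.0665),3,(-.033,-.065)).round(4)
path((.56,.05,.21,180),(*g,.14,183),(*g,.046,183))
E
```

```text
t 19.48 at [0.4971 0.2429 0.2244] yaw 173.63 tilt [0.007 0.003] w 0.169 gf 59.6 F [-0.  -0.2 -0.8]
-> (0.56, 0.05, 0.21, 180) [-1.676 -3.696  0.288] [ 0.022  0.051 -0.797] rows 3.3
-> (np.float64(0.5934), np.float64(-0.1331), 0.14, 183) [-0.668 -3.662  1.4  ] [ 0.     0.    -0.375] rows 3.2
-> (np.float64(0.5934), np.float64(-0.1331), 0.046, 183) [0.   0.   1.88] [0. 0. 0.] rows 1.5
```

Request:
{"method": "jog_arm", "body": {
  "deltas": [
    [[-1.65,-3.7,0.3,0,0,-0.8,0],[-1.65,-3.7,0.3,0,0,-0.8,0],[-1.65,-3.7,0.3,0,0,-0.8,0],[-1.65,-3.7,0.3,0,0,-0.8,0],[-1.65,-3.7,0.3,0,0,-0.8,0]]
  ]
}}

```text
t: 20.1
eef_pos: [0.5567, 0.0476, 0.2045]
tcp_rot: [-0.002, -3.14, -0.0]
wrist_force: [-0.5, 0.6, -1.0]
gripper_width: 0.164
grip_force: 59.6
```

Request:
{"method": "jog_arm", "body": {
  "deltas": [
    [[-0.67,-3.65,1.4,0,0,-0.38,0],[-0.67,-3.65,1.4,0,0,-0.38,0],[-0.67,-3.65,1.4,0,0,-0.38,0],[-0.67,-3.65,1.4,0,0,-0.38,0],[-0.67,-3.65,1.4,0,0,-0.38,0]]
  ]
}}

```text
t: 20.72
eef_pos: [0.5908, -0.1317, 0.1353]
tcp_rot: [0.088, -3.14, -0.003]
wrist_force: [-0.6, 0.9, -0.3]
gripper_width: 0.165
grip_force: 59.6
```

```bash
python3 - <<'E'
from h import *
g=fr((.623,-.0665),3,(-.033,-.065)).round(4)
path((*g,.048,183))
E
```

```text
t 20.73 at [ 0.5908 -0.1317  0.1353] yaw -176.81 tilt [-0.     0.002] w 0.165 gf 59.6 F [-0.6  0.9 -0.3]
-> (np.float64(0.5934), np.float64(-0.1331), 0.048, 183) [-0.051 -0.033  1.747] [ 0.013 -0.002  0.024] rows 1.4
```

Request:
{"method": "jog_arm", "body": {
  "deltas": [
    [[-0.05,0,0.7,0,0,0,0],[-0.05,0,1.4,0,0,0,0],[-0.05,0,1.7,0,0,0,0],[-0.05,0,1.7,0,0,0,0]]
  ]
}}

```text
t: 21.22
eef_pos: [0.5933, -0.1315, 0.0507]
tcp_rot: [0.089, -3.14, -0.002]
wrist_force: [0.6, -0.3, -0.1]
gripper_width: 0.169
grip_force: 59.6
```

Request:
{"method": "jog_arm", "body": {
  "deltas": [
    [[0,0,0,0,0,0,0.3],[0,0,0,0,0,0,0.4],[0,0,0,0,0,0,0.4],[0,0,-1.2,0,0,0,0.4],[0,0,-2.4,0,0,0,0.4]]
  ]
}}

```text
t: 21.85
eef_pos: [0.593, -0.1338, 0.1718]
tcp_rot: [0.084, -3.14, -0.001]
wrist_force: [0.1, -0.5, 0.5]
gripper_width: 0.4
grip_force: 0.0
```

```bash
python3 - <<'E'
from h import *
g=fr((.4843,.3126),-1.8,(.028,0)).round(4)
path((.55,.05,.22,180),(.52,.22,.22,179),(*g,.12,178.2))
E
```

```text
t 21.85 at [ 0.593  -0.1338  0.1718] yaw -176.92 tilt [-0.001  0.001] w 0.4 gf 0.0 F [ 0.1 -0.5  0.5]
-> (0.55, 0.05, 0.22, 180) [ 0.662  3.718 -0.96 ] [ 0.005 -0.006  0.385] rows 3.1
-> (0.52, 0.22, 0.22, 179) [0.6 3.4 0. ] [0.    0.    0.125] rows 2.8
-> (np.float64(0.5123), np.float64(0.3117), 0.12, 178.2) [0.186 1.831 2.   ] [0.  0.  0.1] rows 2.2
```

Request:
{"method": "jog_arm", "body": {
  "deltas": [
    [[0.65,3.7,-0.95,0,0,0.4,0.45],[0.65,3.7,-0.95,0,0,0.4,0.45],[0.65,3.7,-0.95,0,0,0.4,0.45],[0.65,3.7,-0.95,0,0,0.4,0.45],[0.65,3.7,-0.95,0,0,0.4,0.45]]
  ]
}}

```text
t: 22.48
eef_pos: [0.551, 0.0492, 0.2184]
tcp_rot: [0.002, 3.141, -0.002]
wrist_force: [-0.5, -0.5, 0.7]
gripper_width: 0.45
grip_force: 0.0
```

```bash
python3 - <<'E'
from meas import *
d=snap("h");tools(d);board_rule(d)
g=fr((.4843,.3126),-1.8,(.028,0)).round(4)
path((.52,.22,.22,179),(*g,.12,178.2))
E
```

```text
scene 2156 [272. 141.] ctr [0.4228 0.3719] ang 121.2 len 0.328 rect [425. 365.] [302. 321.] 26 ends [0.508 0.232] [0.338 0.512]
scene 71 [238. 167.] ctr [0.3665 0.2014] ang 132.8 len 0.064 rect [369. 203.] [26. 61.] 30 ends [0.388 0.178] [0.345 0.225]
scene 357 [331. 176.] ctr [0.6872 0.3043] ang 94.3 len 0.113 rect [690. 304.] [ 70. 114.] 2 ends [0.691 0.248] [0.683 0.361]
scene 758 [273. 194.] ctr [0.5471 0.1341] ang 26.4 len 0.262 rect [544. 140.] [262.  60.] 26 ends [0.43  0.076] [0.665 0.192]
top 113 [236. 177.] ctr [0.617 0.119] ang 179.0 len 0.051 rect [618. 121.] [26. 50.] 86 ends [0.642 0.119] [0.592 0.119]
top 451 [151. 221.] ctr [0.5008 0.3988] ang 173.3 len 0.145 rect [500. 405.] [ 51. 147.] 88 ends [0.573 0.39 ] [0.429 0.407]
top 402 [178. 219.] ctr [0.4843 0.3128] ang 178.4 len 0.146 rect [484. 312.] [ 58. 146.] 88 ends [0.558 0.311] [0.411 0.315]
top 137 [215. 257.] ctr [0.3636 0.2007] ang 152.8 len 0.054 rect [364. 199.] [28. 53.] 67 ends [0.388 0.188] [0.34  0.213]
scene 143 board xy [ 0.033  -0.0009] ang 69.08 len 0.1784
top 168 board xy [0.0301 0.0028] ang 69.09 len 0.1758
t 22.57 at [0.5512 0.0472 0.2175] yaw 179.72 tilt [-0.001 -0.001] w 0.452 gf 0.0 F [-1.  -0.1 -0.4]
-> (0.52, 0.22, 0.22, 179) [ 0.641  3.453 -0.052] [-0.007 -0.005  0.09 ] rows 2.8
-> (np.float64(0.5123), np.float64(0.3117), 0.12, 178.2) [0.186 1.831 2.   ] [0.  0.  0.1] rows 2.2
```

The tools haven't moved. Next, the hammer.

Request:
{"method": "jog_arm", "body": {
  "deltas": [
    [[0.64,3.4,0,0,0,0.1,0.45],[0.64,3.4,0,0,0,0.1,0.45],[0.8,5.25,1.2,0,0,0.2,0.45],[0.8,5.25,1.9,0,0,0.2,0.45],[0.8,5.25,1.9,0,0,0.2,0.45]]
  ]
}}

```text
t: 23.2
eef_pos: [0.5117, 0.3118, 0.1206]
tcp_rot: [-0.05, -3.14, 0.002]
wrist_force: [0.4, -0.5, 0.7]
gripper_width: 0.454
grip_force: 0.0
```

Request:
{"method": "jog_arm", "body": {
  "deltas": [
    [[0,0,0,0,0,0,0.45],[0,0,0,0,0,0,0.45]]
  ]
}}

```text
t: 23.45
eef_pos: [0.5127, 0.31, 0.1227]
tcp_rot: [-0.051, -3.141, 0.002]
wrist_force: [0.0, 0.5, 0.1]
gripper_width: 0.45
grip_force: 0.0
```

```bash
python3 - <<'E'
from meas import *
g=fr((.4843,.3127),-1.8,(.028,0)).round(4)
path((*g,.021,178.2))
E
```

```text
t 23.45 at [0.5127 0.31   0.1227] yaw 178.12 tilt [-0.    -0.001] w 0.45 gf 0.0 F [0.  0.5 0.1]
-> (np.float64(0.5123), np.float64(0.3118), 0.021, 178.2) [0.01  0.039 2.034] [-0.009 -0.001 -0.01 ] rows 1.6
```

Request:
{"method": "jog_arm", "body": {
  "deltas": [
    [[0,0.04,0.8,0,0,0,0.45],[0,0.04,1.6,0,0,0,0.45],[0,0.04,2.03,0,0,0,0.45],[0,0.04,2.03,0,0,0,0.45]]
  ]
}}

```text
t: 23.95
eef_pos: [0.512, 0.3121, 0.0209]
tcp_rot: [-0.05, -3.14, 0.002]
wrist_force: [-0.4, -0.5, 0.2]
gripper_width: 0.444
grip_force: 0.0
```

Request:
{"method": "jog_arm", "body": {
  "deltas": [
    [[0,0,0,0,0,0,0],[0,0,0,0,0,0,0],[0,0,0,0,0,0,0],[0,0,0,0,0,0,0]]
  ],
  "grip_force": 100
}}

```text
t: 24.45
eef_pos: [0.5127, 0.3143, 0.0236]
tcp_rot: [0.048, 3.138, 0.001]
wrist_force: [-1.3, -1.3, 6.4]
gripper_width: 0.131
grip_force: 99.7
```

Request:
{"method": "jog_arm", "body": {
  "deltas": [
    [[0,0,-0.6,0,0,0,0],[0,0,-1.6,0,0,0,0],[0,0,-2.8,0,0,0,0],[0,0,-4,0,0,0,0],[0,0,-4,0,0,0,0]]
  ]
}}

```text
t: 25.08
eef_pos: [0.5131, 0.3165, 0.2275]
tcp_rot: [0.046, 3.132, 0.01]
wrist_force: [-0.0, -0.3, -2.6]
gripper_width: 0.128
grip_force: 98.8
```

```bash
python3 - <<'E'
from h import *
g=fr((.623,-.0665),3,(.006,-.002)).round(4)
path((.57,.1,.21,180),(*g,.14,183),(*g,.048,183))
E
```

```text
t 25.07 at [0.5131 0.3165 0.2275] yaw 178.3 tilt [0.009 0.006] w 0.128 gf 98.8 F [-0.  -0.3 -2.6]
-> (0.57, 0.1, 0.21, 180) [-1.263 -4.296  0.335] [ 0.043  0.067 -0.212] rows 3.6
-> (np.float64(0.6291), np.float64(-0.0682), 0.14, 183) [-1.182 -3.364  1.4  ] [ 0.     0.    -0.375] rows 3.1
-> (np.float64(0.6291), np.float64(-0.0682), 0.048, 183) [0.   0.   1.84] [0. 0. 0.] rows 1.5
```

Request:
{"method": "jog_arm", "body": {
  "deltas": [
    [[-1.25,-4.3,0.3,0,0,-0.2,0],[-1.25,-4.3,0.3,0,0,-0.2,0],[-1.25,-4.3,0.3,0,0,-0.2,0],[-1.25,-4.3,0.3,0,0,-0.2,0],[-1.25,-4.3,0.3,0,0,-0.2,0]]
  ]
}}

```text
t: 25.7
eef_pos: [0.5677, 0.0919, 0.2046]
tcp_rot: [-0.015, -3.139, 0.004]
wrist_force: [0.3, 0.1, -2.5]
gripper_width: 0.125
grip_force: 98.8
```

Request:
{"method": "jog_arm", "body": {
  "deltas": [
    [[-1.2,-3.35,0.3,0,0,-0.38,0],[-1.2,-3.35,0.6,0,0,-0.38,0],[-1.2,-3.35,1.0,0,0,-0.38,0],[-1.2,-3.35,1.3,0,0,-0.38,0],[-1.2,-3.35,1.3,0,0,-0.38,0]]
  ]
}}

```text
t: 26.32
eef_pos: [0.6257, -0.0689, 0.1397]
tcp_rot: [0.083, -3.137, -0.003]
wrist_force: [-0.8, 0.5, -1.4]
gripper_width: 0.13
grip_force: 98.8
```

```bash
python3 - <<'E'
from h import *
g=fr((.623,-.0665),3,(.006,-.002)).round(4)
path((*g,.05,183))
E
```

```text
t 26.32 at [ 0.6257 -0.0689  0.1397] yaw -176.97 tilt [-0.004  0.002] w 0.13 gf 98.8 F [-0.8  0.5 -1.4]
-> (np.float64(0.6291), np.float64(-0.0682), 0.05, 183) [-0.075  0.007  1.794] [ 0.015 -0.027  0.004] rows 1.4
```

Request:
{"method": "jog_arm", "body": {
  "deltas": [
    [[-0.05,0,0.7,0,0,0,0],[-0.05,0,1.4,0,0,0,0],[-0.05,0,1.75,0,0,0,0],[-0.05,0,1.75,0,0,0,0]]
  ]
}}

```text
t: 26.82
eef_pos: [0.6293, -0.0689, 0.0539]
tcp_rot: [0.084, -3.139, -0.001]
wrist_force: [-0.5, 0.1, -2.0]
gripper_width: 0.133
grip_force: 98.8
```

Request:
{"method": "jog_arm", "body": {
  "deltas": [
    [[0,0,0,0,0,0,0.3],[0,0,0,0,0,0,0.4],[0,0,0,0,0,0,0.4],[0,0,-1.2,0,0,0,0.4],[0,0,-2.4,0,0,0,0.4]]
  ]
}}

```text
t: 27.45
eef_pos: [0.6295, -0.0706, 0.1754]
tcp_rot: [0.08, -3.14, -0.001]
wrist_force: [1.4, -0.9, 0.8]
gripper_width: 0.403
grip_force: 0.0
```

```bash
python3 - <<'E'
from h import *
path((.55,.1,.22,180))
E
```

```text
t 27.45 at [ 0.6295 -0.0706  0.1754] yaw -177.08 tilt [-0.001  0.   ] w 0.403 gf 0.0 F [ 1.4 -0.9  0.8]
-> (0.55, 0.1, 0.22, 180) [ 1.414  3.488 -0.889] [ 0.003 -0.005  0.365] rows 3.1
```

Request:
{"method": "jog_arm", "body": {
  "deltas": [
    [[1.4,3.5,-0.9,0,0,0.35,0.5],[1.4,3.5,-0.9,0,0,0.35,0.5],[1.4,3.5,-0.9,0,0,0.35,0.5],[1.4,3.5,-0.9,0,0,0.35,0.5],[1.4,3.5,-0.9,0,0,0.35,0.5]]
  ]
}}

```text
t: 28.08
eef_pos: [0.551, 0.1007, 0.2195]
tcp_rot: [-0.005, 3.14, -0.001]
wrist_force: [0.7, -0.3, 0.7]
gripper_width: 0.5
grip_force: 0.0
```

```bash
python3 - <<'E'
from meas import *
d=snap("i");tools({"top":d["top"]});board_rule(d)
path((.52,.3,.2,177),(.513,.3975,.11,174),(.513,.3975,.02,174))
a=cv2.resize(d["top"]["img"][190:250,120:200],(400,300),interpolation=cv2.INTER_CUBIC);b=cv2.resize(d["top"]["img"][130:205,240:340],(400,300),interpolation=cv2.INTER_CUBIC)
cv2.imwrite("pics/i.png",np.clip(np.hstack([a,b])*1.5,0,255).astype(np.uint8))
E
```

```text
top 529 [227. 180.] ctr [0.608  0.1411] ang 54.5 len 0.123 rect [595. 154.] [ 88. 101.] 86 ends [0.572 0.091] [0.644 0.191]
top 447 [151. 222.] ctr [0.5008 0.3988] ang 173.2 len 0.145 rect [500. 405.] [ 51. 146.] 88 ends [0.573 0.39 ] [0.429 0.407]
top 137 [215. 257.] ctr [0.3636 0.2007] ang 152.8 len 0.054 rect [364. 199.] [28. 53.] 67 ends [0.388 0.188] [0.34  0.213]
scene 143 board xy [ 0.033  -0.0009] ang 69.07 len 0.1784
top 168 board xy [0.0302 0.0028] ang 69.18 len 0.1758
t 28.18 at [0.5515 0.0988 0.2186] yaw 179.96 tilt [-0.    -0.001] w 0.496 gf 0.0 F [ 0.7 -0.4 -0.8]
-> (0.52, 0.3, 0.2, 177) [0.633 4.024 0.368] [-0.007 -0.002  0.37 ] rows 3.3
-> (0.513, 0.3975, 0.11, 174) [0.242 1.94  1.8  ] [0.    0.    0.375] rows 2.1
-> (0.513, 0.3975, 0.02, 174) [0.  0.  1.8] [0. 0. 0.] rows 1.4
```

View pics/i.png

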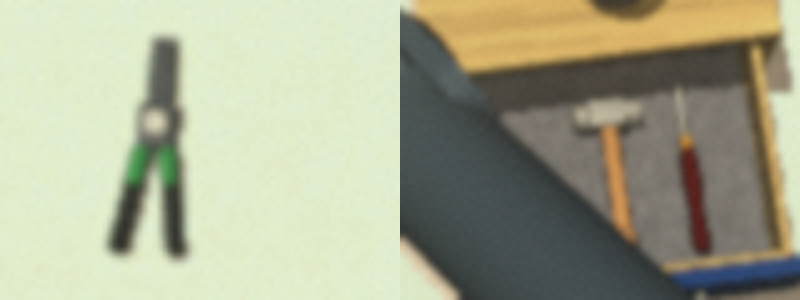

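The hammer and awl lie straight in the drawer, with the hammer at crop (610,150) and the awl at (690,180). The pliers are unmoved, with their joint at crop (157,122). Grip the pliers.

Request:
{"method": "jog_arm", "body": {
  "deltas": [
    [[0.63,4.0,0.35,0,0,0.37,0.55],[0.63,4.0,0.35,0,0,0.37,0.55],[0.63,4.0,0.35,0,0,0.37,0.55],[0.85,5.95,1.2,0,0,0.75,0.55],[0.85,5.95,2.1,0,0,0.75,0.55]]
  ]
}}

```text
t: 28.8
eef_pos: [0.5114, 0.3855, 0.1329]
tcp_rot: [0.164, 3.134, 0.005]
wrist_force: [0.7, 0.3, -0.1]
gripper_width: 0.552
grip_force: 0.0
```

Request:
{"method": "jog_arm", "body": {
  "deltas": [
    [[0,0,0,0,0,0,0.55],[0,0,0,0,0,0,0.55]]
  ]
}}

```text
t: 29.05
eef_pos: [0.5111, 0.3814, 0.1318]
tcp_rot: [-0.165, -3.137, 0.002]
wrist_force: [-0.2, 0.2, 0.2]
gripper_width: 0.554
grip_force: 0.0
```

```bash
python3 -c "
from h import *
path((.513,.3975,.02,174))"
```

```text
t 29.05 at [0.5111 0.3814 0.1318] yaw 173.97 tilt [-0.    -0.001] w 0.554 gf 0.0 F [-0.2  0.2  0.2]
-> (0.513, 0.3975, 0.02, 174) [-0.005  0.328  2.236] [-0.009 -0.001 -0.003] rows 1.8
```

Request:
{"method": "jog_arm", "body": {
  "deltas": [
    [[0,0.33,0,0,0,0,0.55],[0,0.33,0.8,0,0,0,0.55],[0,0.33,1.6,0,0,0,0.55],[0,0.33,2.22,0,0,0,0.55],[0,0.33,2.22,0,0,0,0.55]]
  ]
}}

```text
t: 29.68
eef_pos: [0.5116, 0.398, 0.0202]
tcp_rot: [-0.164, -3.136, 0.003]
wrist_force: [0.9, 0.8, -0.1]
gripper_width: 0.552
grip_force: 0.0
```

Request:
{"method": "jog_arm", "body": {
  "deltas": [
    [[0,0,0,0,0,0,0],[0,0,0,0,0,0,0],[0,0,0,0,0,0,0],[0,0,0,0,0,0,0]]
  ],
  "grip_force": 90
}}

```text
t: 30.18
eef_pos: [0.5127, 0.4003, 0.0241]
tcp_rot: [0.162, 3.134, 0.004]
wrist_force: [0.3, -1.0, 6.6]
gripper_width: 0.255
grip_force: 86.9
```

Request:
{"method": "jog_arm", "body": {
  "deltas": [
    [[0,0,-0.6,0,0,0,0],[0,0,-1.6,0,0,0,0],[0,0,-2.8,0,0,0,0],[0,0,-4,0,0,0,0],[0,0,-4,0,0,0,0]]
  ]
}}

```text
t: 30.8
eef_pos: [0.5126, 0.4023, 0.2283]
tcp_rot: [0.161, 3.129, 0.013]
wrist_force: [-0.5, 0.0, -2.1]
gripper_width: 0.258
grip_force: 87.7
```

```bash
python3 - <<'E'
from h import *
g=fr((.623,-.0665),3,(-.008,.065)).round(4)
path((.57,.18,.21,180),(*g,.14,183),(*g,.048,183))
E
```

```text
t 30.8 at [0.5126 0.4023 0.2283] yaw 174.12 tilt [0.009 0.008] w 0.258 gf 87.7 F [-0.5  0.  -2.1]
-> (0.57, 0.18, 0.21, 180) [-1.594 -4.308  0.342] [ 0.06   0.063 -0.734] rows 3.7
-> (np.float64(0.6116), np.float64(-0.002), 0.14, 183) [-0.832 -3.64   1.4  ] [ 0.     0.    -0.375] rows 3.2
-> (np.float64(0.6116), np.float64(-0.002), 0.048, 183) [0.   0.   1.84] [0. 0. 0.] rows 1.5
```

Request:
{"method": "jog_arm", "body": {
  "deltas": [
    [[-1.6,-4.3,0.3,0,0,-0.73,0],[-1.6,-4.3,0.3,0,0,-0.73,0],[-1.6,-4.3,0.3,0,0,-0.73,0],[-1.6,-4.3,0.3,0,0,-0.73,0],[-1.6,-4.3,0.3,0,0,-0.73,0]]
  ]
}}

```text
t: 31.42
eef_pos: [0.5699, 0.1713, 0.2047]
tcp_rot: [-0.014, -3.14, 0.006]
wrist_force: [-0.1, 0.6, -1.5]
gripper_width: 0.255
grip_force: 87.9
```

Request:
{"method": "jog_arm", "body": {
  "deltas": [
    [[-0.83,-3.6,0.3,0,0,-0.38,0],[-0.83,-3.6,0.6,0,0,-0.38,0],[-0.83,-3.6,1.0,0,0,-0.38,0],[-0.83,-3.6,1.3,0,0,-0.38,0],[-0.83,-3.6,1.3,0,0,-0.38,0]]
  ]
}}

```text
t: 32.05
eef_pos: [0.6088, -0.0021, 0.1397]
tcp_rot: [0.083, -3.137, -0.002]
wrist_force: [-2.0, 0.0, -1.2]
gripper_width: 0.256
grip_force: 88.0
```

```bash
python3 - <<'E'
from h import *
g=fr((.623,-.0665),3,(-.008,.065)).round(4)
path((*g,.051,183))
E
```

```text
t 32.05 at [ 0.6088 -0.0021  0.1397] yaw -176.96 tilt [-0.004  0.001] w 0.256 gf 88.0 F [-2.   0.  -1.2]
-> (np.float64(0.6116), np.float64(-0.002), 0.051, 183) [-0.063 -0.003  1.774] [ 0.009 -0.026  0.004] rows 1.4
```

Request:
{"method": "jog_arm", "body": {
  "deltas": [
    [[-0.05,0,0.7,0,0,0,0],[-0.05,0,1.4,0,0,0,0],[-0.05,0,1.75,0,0,0,0],[-0.05,0,1.75,0,0,0,0]]
  ]
}}

```text
t: 32.55
eef_pos: [0.6123, -0.0009, 0.0538]
tcp_rot: [0.086, -3.139, -0.001]
wrist_force: [0.2, 0.2, -1.3]
gripper_width: 0.254
grip_force: 88.0
```

Request:
{"method": "jog_arm", "body": {
  "deltas": [
    [[0,0,0,0,0,0,0.4],[0,0,0,0,0,0,0.5],[0,0,0,0,0,0,0.5],[0,0,-1.2,0,0,0,0.5],[0,0,-2.4,0,0,0,0.5]]
  ]
}}

```text
t: 33.17
eef_pos: [0.6124, -0.0028, 0.1753]
tcp_rot: [0.082, -3.14, -0.001]
wrist_force: [0.3, -1.3, 0.8]
gripper_width: 0.501
grip_force: 0.0
```

```bash
python3 - <<'E'
from h import *
path((.47,.12,.25,140),(.38,.3,.25,140))
E
```

```text
t 33.17 at [ 0.6124 -0.0028  0.1753] yaw -177.0 tilt [-0.001  0.   ] w 0.501 gf 0.0 F [ 0.3 -1.3  0.8]
-> (0.47, 0.12, 0.25, 140) [ 2.718  2.603 -1.49 ] [ 1.000e-03 -7.000e-03  5.375e+00] rows 4.0
-> (0.38, 0.3, 0.25, 140) [3.693 1.601 0.   ] [0. 0. 0.] rows 3.2
```

Request:
{"method": "jog_arm", "body": {
  "deltas": [
    [[0,0,-1.2,0,0,1,0.4],[2.7,2.6,-1.5,0,0,5.4,0.35],[2.7,2.6,-1.5,0,0,5.4,0.35],[2.7,2.6,-1.5,0,0,5.4,0.35],[2.7,2.6,-1.5,0,0,5.4,0.35]]
  ]
}}

```text
t: 33.8
eef_pos: [0.4676, 0.124, 0.2504]
tcp_rot: [1.07, 2.951, -0.001]
wrist_force: [0.7, 0.0, 1.2]
gripper_width: 0.351
grip_force: 0.0
```

```bash
python3 - <<'E'
from meas import *
d=snap("j");board_rule(d)
path((.47,-.0745,.2,93),(.47,-.0745,.0625,93))
b=cv2.resize(d["scene"]["img"][150:300,180:330],(500,500),interpolation=cv2.INTER_CUBIC);a=cv2.resize(d["top"]["img"][130:230,250:310],(300,500),interpolation=cv2.INTER_CUBIC)
a=cv2.resize(d["top"]["img"][125:205,245:335],(300,267));o=np.zeros((500,800,3),np.uint8);o[:,:500]=b;o[:267,500:]=a
cv2.imwrite("pics/j.png",np.clip(o*1.5,0,255).astype(np.uint8))
E
```

```text
scene 143 board xy [ 0.033  -0.0009] ang 68.98 len 0.1784
top 169 board xy [0.0301 0.0028] ang 69.15 len 0.1758
t 33.9 at [0.4705 0.1208 0.2498] yaw 139.93 tilt [ 0.002 -0.001] w 0.348 gf 0.0 F [ 0.5 -0.4 -0.1]
-> (0.47, -0.0745, 0.2, 93) [-2.504 -2.997  1.002] [0.01  0.016 5.866] rows 4.4
-> (0.47, -0.0745, 0.0625, 93) [0.   0.   2.75] [0. 0. 0.] rows 2.2
```

View pics/j.png

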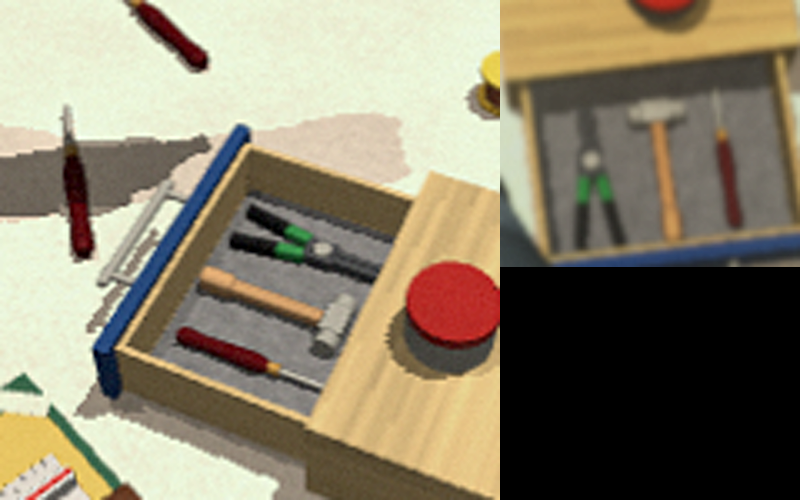

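Pliers (320,250), hammer (280,300) and awl (250,355) lie flat in the drawer. Grip the handle again.

Request:
{"method": "jog_arm", "body": {
  "deltas": [
    [[-2.5,-3.0,1.0,0,0,5.87,0.35],[-2.5,-3.0,1.0,0,0,5.87,0.35],[-2.5,-3.0,1.0,0,0,5.87,0.35],[-2.5,-3.0,1.0,0,0,5.87,0.35],[-2.5,-3.0,1.0,0,0,5.87,0.35]]
  ]
}}

```text
t: 34.52
eef_pos: [0.4697, -0.0781, 0.1983]
tcp_rot: [-2.174, -2.267, 0.001]
wrist_force: [0.3, 0.2, -1.1]
gripper_width: 0.353
grip_force: 0.0
```

Request:
{"method": "jog_arm", "body": {
  "deltas": [
    [[0,0,0,0,0,0,0.35],[0,0,0,0,0,0,0.35]]
  ]
}}

```text
t: 34.78
eef_pos: [0.47, -0.0752, 0.199]
tcp_rot: [2.164, 2.277, 0.0]
wrist_force: [0.4, -0.5, -0.4]
gripper_width: 0.349
grip_force: 0.0
```

```bash
python3 -c "
from h import *
path((.47,-.0745,.0625,93))"
```

```text
t 34.77 at [ 0.47   -0.0752  0.199 ] yaw 92.92 tilt [0. 0.] w 0.349 gf 0.0 F [ 0.4 -0.5 -0.4]
-> (0.47, -0.0745, 0.0625, 93) [ 0.014 -0.     2.73 ] [ 0.002 -0.001 -0.01 ] rows 2.2
```

Request:
{"method": "jog_arm", "body": {
  "deltas": [
    [[0,0,0.9,0,0,0,0.35],[0,0,1.8,0,0,0,0.35],[0,0,2.4,0,0,0,0.35],[0,0,2.73,0,0,0,0.35],[0,0,2.73,0,0,0,0.35]]
  ]
}}

```text
t: 35.4
eef_pos: [0.4714, -0.0748, 0.0628]
tcp_rot: [2.163, 2.276, 0.003]
wrist_force: [0.7, -0.1, 0.3]
gripper_width: 0.348
grip_force: 0.0
```

Request:
{"method": "jog_arm", "body": {
  "deltas": [
    [[0,0,0,0,0,0,0],[0,0,0,0,0,0,0],[0,0,0,0,0,0,0],[0,0,0,0,0,0,0]]
  ],
  "grip_force": 40
}}

```text
t: 35.9
eef_pos: [0.4706, -0.0751, 0.0631]
tcp_rot: [2.164, 2.275, 0.002]
wrist_force: [1.0, 1.3, 5.7]
gripper_width: 0.107
grip_force: 39.3
```

Request:
{"method": "jog_arm", "body": {
  "deltas": [
    [[0,0.5,0,0,0,0,0],[0,1.1,0,0,0,0,0],[0,1.7,0,0,0,0,0],[0,2.3,0,0,0,0,0],[0,2.7,0,0,0,0,0]]
  ]
}}

```text
t: 36.52
eef_pos: [0.6057, -0.0682, 0.0631]
tcp_rot: [2.165, 2.276, 0.0]
wrist_force: [-1.3, 0.6, 9.2]
gripper_width: 0.109
grip_force: 40.1
```

```bash
python3 -c "
from h import *
path((.6434,-.0654,.0625,93))"
```

```text
t 36.52 at [ 0.6057 -0.0682  0.0631] yaw 92.84 tilt [ 0. -0.] w 0.109 gf 40.1 F [-1.3  0.6  9.2]
-> (0.6434, -0.0654, 0.0625, 93) [0.019 0.756 0.012] [ 0.002  0.001 -0.02 ] rows 0.6
```

Request:
{"method": "jog_arm", "body": {
  "deltas": [
    [[0,0.3,0,0,0,0,0],[0,0.5,0,0,0,0,0],[0,0.65,0,0,0,0,0],[0,0.75,0,0,0,0,0],[0,0.8,0,0,0,0,0]]
  ]
}}

```text
t: 37.15
eef_pos: [0.6437, -0.0663, 0.0631]
tcp_rot: [-2.165, -2.275, 0.003]
wrist_force: [-6.5, 0.4, 11.8]
gripper_width: 0.111
grip_force: 40.4
```

Request:
{"method": "jog_arm", "body": {
  "deltas": [
    [[0,0.05,0,0,0,0,0],[0,0.1,0,0,0,0,0],[0,0.1,0,0,0,0,0]]
  ]
}}

```text
t: 37.52
eef_pos: [0.6438, -0.0663, 0.063]
tcp_rot: [-2.16, -2.27, 0.017]
wrist_force: [-15.6, 1.1, 18.2]
gripper_width: 0.112
grip_force: 41.2
```

```bash
python3 -c "
from h import *
path((.6434,-.0654,.0625,93))"
```

```text
t 37.52 at [ 0.6438 -0.0663  0.063 ] yaw 92.83 tilt [-0.014 -0.002] w 0.112 gf 41.2 F [-15.6   1.1  18.2]
-> (0.6434, -0.0654, 0.0625, 93) [ 0.019 -0.008  0.011] [-0.098  0.012 -0.021] rows 0.1
```

Shut: it travelled 173.5 mm and is hard against its end. Relieve, release, rise.

Request:
{"method": "jog_arm", "body": {
  "deltas": [
    [[0,-0.05,0,0,0,0,0],[0,-0.1,0,0,0,0,0],[0,-0.1,0,0,0,0,0.2],[0,-0.12,0,0,0,0,0.3],[0,-0.12,0,0,0,0,0.33]]
  ]
}}

```text
t: 38.15
eef_pos: [0.6421, -0.067, 0.0619]
tcp_rot: [-2.165, -2.274, 0.005]
wrist_force: [-4.1, -0.3, 3.1]
gripper_width: 0.33
grip_force: 2.1
```

Request:
{"method": "jog_arm", "body": {
  "deltas": [
    [[0,0,0,0,0,0,0.33],[0,0,-0.6,0,0,0,0.33],[0,0,-1.5,0,0,0,0.33],[0,0,-2.5,0,0,0,0.33],[0,0,-3.4,0,0,0,0.33]]
  ]
}}

```text
t: 38.78
eef_pos: [0.6446, -0.0664, 0.2345]
tcp_rot: [2.164, 2.275, 0.004]
wrist_force: [-0.4, -1.4, -0.4]
gripper_width: 0.326
grip_force: 0.0
```

Request:
{"method": "jog_arm", "body": {
  "deltas": [
    [[1.2,-0.5,0,0,0,0,0.33],[2.4,-1.0,0,0,0,0,0.33],[3.6,-1.5,0,0,0,0,0.33],[4.8,-2,0,0,0,0,0.33],[5,-2,0,0,0,0,0.33]]
  ]
}}

```text
t: 39.4
eef_pos: [0.5294, 0.1834, 0.2333]
tcp_rot: [-2.157, -2.284, -0.005]
wrist_force: [0.5, -0.3, 0.2]
gripper_width: 0.333
grip_force: 0.0
```

```bash
python3 - <<'E'
from meas import *
path();d=snap("k");board_rule(d);T,S=d["top"]["img"],d["scene"]["img"]
o=np.zeros((600,800,3),np.uint8);o[:300,:400]=cv2.resize(T[90:240,240:440],(400,300));o[:,400:]=cv2.resize(S[150:375,110:260+110][:, :],(400,600)) if False else cv2.resize(S[175:370,200:330],(400,600))
o[300:,:400]=cv2.resize(S[250:365,100:253],(400,300))
cv2.imwrite("pics/k.png",np.clip(o*1.5,0,255).astype(np.uint8))
E
```

```text
t 39.4 at [0.5294 0.1834 0.2333] yaw 93.28 tilt [0.002 0.003] w 0.333 gf 0.0 F [ 0.5 -0.3  0.2]
scene 144 board xy [ 0.033  -0.0009] ang 69.02 len 0.1784
top 166 board xy [0.0302 0.0028] ang 69.16 len 0.1758
```

View pics/k.png

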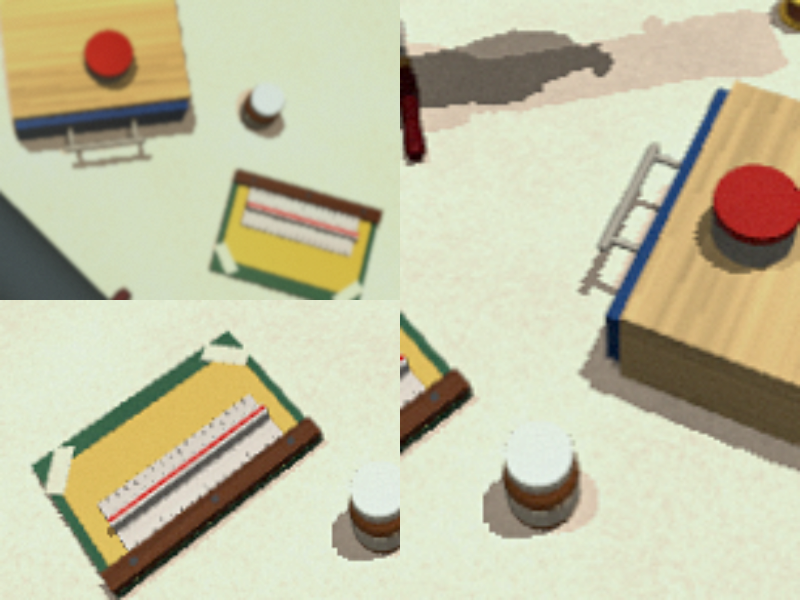

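```bash
python3 - <<'E'
from h import *
d={n:eyes.camera(n) for n in("scene","top")}
for n,b in(("top",(230,120,350,170)),("scene",(255,190,320,300))):
  for lab,img in(("start",cv2.imread(f"pics/a_{n}.png")),("now",d[n]["img"])):
    m=cv2.inRange(cv2.cvtColor(img,cv2.COLOR_BGR2HSV),(100,90,20),(130,255,255));z=np.zeros_like(m);z[b[1]:b[3],b[0]:b[2]]=m[b[1]:b[3],b[0]:b[2]]
    W=onz(d[n],np.argwhere(z)[:,::-1].astype(float),.087)
    # position along cabinet x
    print(n,lab,len(W),round(float(np.mean(W[:,0]*.9986+W[:,1]*.0523)),4), round(float(np.percentile(W[:,0]*.9986+W[:,1]*.0523,3)),4))
E
```

```text
top start 333 0.672 0.6658
top now 338 0.678 0.6718
scene start 481 0.6773 0.6697
scene now 306 0.6809 0.6756
```

```bash
python3 -c "
from rig import workorder
print(workorder.finish_job())"
```

```text
the job is handed in; nothing more can be done
None
```

The job is handed in, with no verdict returned: the rule lies flush along the fence on the brass sheet, the pliers, hammer and awl (no scissors present) are in the drawer, the drawer measures about 1.6 mm from fully shut (limit 6 mm), and the spool, jar and tin were left alone.

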